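# Clear the warming chamber's sprung lid and hold it at the loading index

### The arm

A 6-joint arm with a two-finger parallel gripper is mounted at the origin on a cart in front of the work surface, level with it; the furniture and walls round the work are solid. World frame = base frame: x ahead of the robot, y to its left, z up, the work surface at z = 0. Lengths are in m, angles in rad, forces in N, time in s.
With the tool pointing down it reaches from about 0.225 to 0.875 m from the base axis. Payload 3.4 kg.
Tool frame: the origin (TCP) lies at the very end of the fingers, on their centre line; the grasp point (between the pads) lies 19 mm behind it; z points along the fingers, y is the direction in which the jaws open and shut (so a half turn about z gives the same grasp; the last joint's range is limited). The gripper opens to 85 mm and grips with 20 to 120 N. Pads are 22 mm wide; open, the fingers measure 114 mm over their backs; the gripper's body (76 mm by 85 mm) begins 54 mm behind the grasp point. The pads swing forward as they close: fully open they stand 13 mm farther back than shut.
Start: joints at [-1.432, 0.276, 1.505, -0, 1.361, -0.121], TCP at [0.148, -0.556, 0.204] pointing down, gripper open.
Joint ranges: [-2.89, 2.89], [-0.75, 2.08], [0.22, 2.7], [-1.18, 4.32], [0.11, 2.71], [-2.7, 2.7]. Speed limits (rad/s): [2.57, 2.57, 3.14, 3.14, 3.14, 3.14].

### API

Orientations are given as a unit quaternion [w, x, y, z].
In Python, from rig import get_state, get_image, camera_model, sign_off gives the robot as it stands. The module is installed in compiled form; this text tells all that it offers.
- The arm moves only by the tool drive_tool, never from a script. Its argument "motion" is text: rows parted by semicolons, each of 7 numbers parted by spaces: the turn, a rotation vector about the tool's x, y, z in degrees, then the shift along the tool's x, y, z in m, then the opening in per cent of the stroke, from 0 (shut) to 100 (fully open). In form: wx wy wz tx ty tz hand; .... A call has 1 to 12 rows; each row shifts and turns the pose as measured when the row begins, along the tool's axes as they then stand; what a row does not reach is not made up. A row lasts 1/8 s, in which the tool goes at most 62.5 mm and 10.7 degrees, less where a joint would pass 70% of its speed; a pose out of reach is approached as far as the arm can. A call is refused whole if a number of a shift passes 0.0625 or a number of a turn 10.7, either way. A call with a gripper value outside its range is refused whole. The fingers move at their own pace and stop on an object; "newtons" is the grip in N (left out, the last holds). Time passes only in rows, so rows that do not move let the fingers close. It gives the time, the measured TCP pose, the force and the opening at its end, in the units of the state.
- get_state(): the state, without advancing time (a new reading comes with each control period).
- get_image(name): name is "scene" or "top" or "wrist"; returns (picture, depth): 400x640x3 uint8, red, green, blue; 400x640 float32, m along the optical axis (not along the pixel's ray), 0 where there is no reading.
- camera_model(name): a dict with "camera_matrix" (3x3 intrinsics, pixels), "cam_to_world" (4x4, takes a point from camera to world coordinates); the wrist camera has in their place "T_tool_cam" (4x4, takes a point from camera to tool coordinates, whose origin is the TCP and whose axes are the flange's). Camera axes: x right, y up, looking along -z (the intrinsics and any distortion apply to the point x, -y, -z); pixel columns grow to the right and rows downward; lengths in m; the calibration is good to about 2 mm. A picture is of the moment at which its call begins: read the wrist's pose just before it. camera_model takes no time and is no camera call.
- sign_off(): hands the job in, once; it reports no verdict.
The state is a dict: "clock": time; "qpos": joint angles; "qd": joint speeds; "effort": joint torques, N m; "position": TCP position; "ee_rot": TCP orientation; "contact_force": force on the tool from outside, world axes, zero at the start; "moment": the same for the moment, N m; "width": finger opening in m.
Only numpy, scipy, OpenCV 4.12 (cv2) and the standard library are available. Lean on these libraries where they do the work, as an engineer would, in place of code of your own. Each camera call takes 0.05 s, during which the arm holds its last target.

### The job

Two wax off-cuts lie on the sprung lid of the slide-warming chamber and would drop in among the slides or jam the hinge: put both in the steel scrap tray before the lid is lifted. Then take the lid by its bar handle, raise it smoothly against its spring until the black pointer stands on the red index of the scale, not swinging it past the index, and finish while still holding it still there, so that slides can be loaded without losing the warm air. Leave the scale's index and everything else on the bench where they are.

Things in the scene. Friction and masses are not known exactly. Their poses are not given: they have to be found in the camera images.
- chamber: Slide-warming chamber, fixed: white box 250 (x) x 200 (y) mm with a flat dark blue-grey lid whose top is 110 mm above the bench. Origin: centre of its underside. Its -x end, with controls and scale, faces the robot within 0.3 rad. The lid is hinged on the +y side; the hinge line is parallel to the chamber's x at y = +94, z = 92 mm
- lid (a joint): Angle of the lid in rad: 0 shut, grows as its -y edge rises (to 1.25 at most). A return spring and its weight pull it shut: about 0.9 N m at 0, 1.5 N m at 0.7 rad, which is 6 to 9 N at the handle; it snaps shut when let go
- index (a joint): Angle in rad, on the same scale as the lid's angle, of the red index clamped on the rim of the scale plate (red tab with a red line on the plate). It was set by the user, between 0.40 and 0.75; the lid is at the index when both angles are equal
- handle_grip (a point): Middle of the bar of the lid's steel bow handle: round, 12 mm thick, along the lid's x axis, straight for 94 mm, 42 mm above the lid's top with free space below; 164 mm from the hinge line across the lid (towards -y) and 60 mm above it, measured square to the lid. Axes are the lid's. A gripper may stay upright while the bar turns between its fingers
- lid_pointer (a point): Tip of the black pointer needle on the lid's axle, in front of the scale plate, 92 mm from the hinge line; at lid angle 0 it points along the chamber's -y. Axes are those of the lid
- index_mark (a point): Point on the line of the red index, 92 mm from the hinge line, where the pointer's tip must stand. Its y axis runs along the index line; its z axis points the way the lid opens. The off-white scale plate (4 mm thick, radius 100 mm, ticks every 5 degrees) stands upright across the chamber's -x end at x = -135 mm, up to 100 mm above the hinge line
- offcut_a_mid (a point): Ivory wax off-cut, a chunk 36 (its x) x 25 (its y) mm, about 22 mm high, 16 g or so, lying on the lid; this point is its centre, 10 mm above its underside
- offcut_b_mid (a point): The other ivory wax off-cut: same size, same point
- tray: Steel scrap tray, loose, 0.45 kg, open on top: 160 (x) x 120 (y) x 55 mm high, walls and floor 3 mm. Origin at the centre of its underside. Stands on the bench to the right or to the left of the chamber
- notebook: Green closed notebook 150 x 110 x 12 mm, on the other side of the chamber from the tray; to be left alone. Origin at the centre of its underside
- jar_purple: Glass staining jar with purple stain, 75 mm across, 93 mm high, behind and right of the chamber; to be left alone. Origin under its centre
- jar_orange: Glass staining jar with orange stain, 75 mm across, 93 mm high, behind and left of the chamber; to be left alone. Origin under its centre
- coverslip_box: Small clear coverslip box, 28 x 28 x 25 mm, near the front right of the bench; to be left alone. Origin under its centre
- marker_black: Black-and-white marker pen, 137 mm long, lying near the front left of the bench; to be left alone. Origin under its centre
Not all that is in view belongs to the job. What is shaped like the part that bears offcut_a_mid but turquoise is not meant.

How it is judged:
On the way, in this order (a step that is already met when the one before it is completed fails the run):
1. both off-cuts lie in the scrap tray and the lid is still shut (x of offcut_a_mid in the frame of tray between -0.08 and 0.08 m and y of offcut_a_mid in the frame of tray between -0.06 and 0.06 m and z of offcut_a_mid in the frame of tray between 0 and 0.055 m and x of offcut_b_mid in the frame of tray between -0.08 and 0.08 m and y of offcut_b_mid in the frame of tray between -0.06 and 0.06 m and z of offcut_b_mid in the frame of tray between 0 and 0.055 m and angle between tray's own z axis and vertical below 0.15 rad and value of joint lid below 0.06 rad), for 0.2 s.
2. the lid is held by its handle with the pointer on the index (angle between the y axis of lid_pointer and the y axis of index_mark, either way round below 0.07 rad and contact force between the fingers and chamber above 1.5 N and distance between the grasp point and handle_grip below 0.065 m and value of joint lid above 0.3 rad), for 0.3 s.
At the end, for the whole second after the job is handed in: Both off-cuts inside the upright scrap tray below its rim (tray tilted less than 0.15 rad); the lid held by the fingers at its handle (more than 1.5 N, grasp point within 65 mm of the bar's middle), within 0.07 rad (4 degrees) of the red index and still (under 0.05 rad/s) (all of step 2 and velocity of joint lid between -0.05 and 0.05 rad/s and x of offcut_a_mid in the frame of tray between -0.08 and 0.08 m and y of offcut_a_mid in the frame of tray between -0.06 and 0.06 m and z of offcut_a_mid in the frame of tray between 0 and 0.055 m and x of offcut_b_mid in the frame of tray between -0.08 and 0.08 m and y of offcut_b_mid in the frame of tray between -0.06 and 0.06 m and z of offcut_b_mid in the frame of tray between 0 and 0.055 m and angle between tray's own z axis and vertical below 0.15 rad); the arm keeps its last pose, push and grip.
It fails at once if the lid is lifted (more than 0.12 rad) while an off-cut is not yet in the tray (value of joint lid above 0.12 rad and not (x of offcut_a_mid in the frame of tray between -0.08 and 0.08 m and y of offcut_a_mid in the frame of tray between -0.06 and 0.06 m and z of offcut_a_mid in the frame of tray between 0 and 0.055 m and x of offcut_b_mid in the frame of tray between -0.08 and 0.08 m and y of offcut_b_mid in the frame of tray between -0.06 and 0.06 m and z of offcut_b_mid in the frame of tray between 0 and 0.055 m and angle between tray's own z axis and vertical below 0.15 rad)).
It fails at once if the lid swings past the index by more than about 9 degrees (z of lid_pointer in the frame of index_mark above 0.0145 m).
It fails at once if the index is shifted on its scale (distance of index_mark from where it was at the start of the episode above 0.004 m).
It fails at once if the notebook, a staining jar, the coverslip box or the marker pen is moved more than 30 mm (distance of any of notebook, jar_purple, jar_orange, coverslip_box, marker_black from where it was at the start of the episode above 0.03 m).
It fails at once if the scrap tray is shoved more than 80 mm (distance of tray from where it was at the start of the episode above 0.08 m).
It also fails if it takes over 67 s, if anything falls off the work surface, if the arm or the gripper's body presses on something with over 40 N, if the wrist force passes 120 N, or if a joint passes its speed limit or range.

## Working session

There is one attempt and no reset: what is moved stays moved. The work goes in short steps, Python scripts to look and compute and a tool call to move; the robot and the scene stay as the last step left them, time stands still between calls to the robot, and variables do not carry over. Pictures are saved under pics/ and viewed, and the job is handed in when it is done.

Besides the shell and the picture viewer there is one more tool, called after "Emit:" by a JSON object that holds its "method" and its "body", one argument or row to a line. drive_tool: Moves the arm, as the interface text tells. Its arguments: {"type":"object","properties":{"motion":{"type":"string"},"newtons":{"type":"number"}},"required":["motion"]}

```bash
mkdir -p pics
cat > h.py <<'E'
import numpy as np, cv2
from rig import get_state,get_image,camera_model,sign_off
from scipy.spatial.transform import Rotation as R
def snap(n,f):
    s=get_state(); im,d=get_image(n); cv2.imwrite('pics/'+f+'.png',cv2.cvtColor(im,cv2.COLOR_RGB2BGR)); 
    m=camera_model(n); K=np.array(m['camera_matrix'])
    if 'cam_to_world' in m: T=np.array(m['cam_to_world'])
    else:
        W=np.eye(4);q=s['ee_rot'];W[:3,:3]=R.from_quat([q[1],q[2],q[3],q[0]]).as_matrix();W[:3,3]=s['position'];T=W@np.array(m['T_tool_cam'])
    np.savez('pics/'+f+'.npz',im=im,d=d,K=K,T=T); return im,d,K,T
def load(f):
    z=np.load('pics/'+f+'.npz'); return z['im'],z['d'],z['K'],z['T']
def pix(f,u,v,z=None):
    im,d,K,T=load(f)
    r=np.array([(u-K[0,2])/K[0,0],-(v-K[1,2])/K[1,1],-1.])
    if z is None:
        dd=d[int(round(v)),int(round(u))]; p=r*dd; return (T@np.r_[p,1])[:3]
    o=T[:3,3];w=T[:3,:3]@r; return o+w*(z-o[2])/w[2]
def cloud(f):
    im,d,K,T=load(f);v,u=np.mgrid[:400,:640]
    p=np.stack([(u-K[0,2])/K[0,0]*d,-(v-K[1,2])/K[1,1]*d,-d],-1)
    return p@T[:3,:3].T+T[:3,3]
def proj(f,P):
    im,d,K,T=load(f); p=np.linalg.inv(T)@np.r_[P,1]; return K[0,0]*p[0]/-p[2]+K[0,2], K[1,1]*-p[1]/-p[2]+K[1,2]
def st():
    s=get_state()
    for k in s: print(k,np.round(s[k],4))
def crop(f,x0,y0,x1,y1,k,o):
    im=cv2.imread('pics/'+f+'.png')[y0:y1,x0:x1]; cv2.imwrite('pics/'+o+'.png',cv2.resize(im,None,fx=k,fy=k,interpolation=cv2.INTER_CUBIC))
E
python3 - <<'E'
from h import *
snap('scene','s0');snap('top','t0');st()
for n in('scene','top','wrist'):print(camera_model(n))
E
```

```text
clock 0.1
qpos [-1.432   0.2765  1.506   0.      1.3607 -0.121 ]
qd [ 0.0004 -0.0003 -0.0024 -0.0001 -0.0009 -0.0008]
effort [ 1.40000e-03 -4.17698e+01 -2.46404e+01 -3.00000e-04  5.80000e-03
  0.00000e+00]
position [ 0.1476 -0.5552  0.2031]
ee_rot [-8.000e-04  9.916e-01  1.295e-01 -0.000e+00]
contact_force [ 0.2528 -0.6378  0.3101]
moment [-0.0133 -0.032  -0.0835]
width 0.0851
{'camera_matrix': array([[440.12137236,   0.        , 321.64232011],
       [  0.        , 440.12137236, 198.72295747],
       [  0.        ,   0.        ,   1.        ]]), 'cam_to_world': array([[-0.61088848,  0.52686579, -0.5909549 , -0.12078966],
       [-0.79137902, -0.38455943,  0.47521921,  0.54469484],
       [ 0.02311947,  0.75797525,  0.65187346,  0.87131273],
       [ 0.        ,  0.        ,  0.        ,  1.        ]])}
{'camera_matrix': array([[439.22460097,   0.        , 320.3807679 ],
       [  0.        , 439.22460097, 200.76968384],
       [  0.        ,   0.        ,   1.        ]]), 'cam_to_world': array([[-0.01230028,  0.99324978, -0.11534115,  0.37731392],
       [-0.99991712, -0.01265683, -0.00235945,  0.00518125],
       [-0.00380338,  0.11530257,  0.99332314,  1.49166962],
       [ 0.        ,  0.        ,  0.        ,  1.        ]])}
{'camera_matrix': array([[315.98777005,   0.        , 323.5391884 ],
       [  0.        , 315.98777005, 199.065905  ],
       [  0.        ,   0.        ,   1.        ]]), 'T_tool_cam': array([[ 1.10127865e-04,  9.57869546e-01,  2.87203621e-01,
         7.38929817e-02],
       [ 9.99999853e-01,  4.71934125e-05, -5.40846181e-04,
         1.10899084e-03],
       [-5.31614205e-04,  2.87203638e-01, -9.57869400e-01,
        -1.69814242e-01],
       [ 0.00000000e+00,  0.00000000e+00,  0.00000000e+00,
         1.00000000e+00]])}
```

View pics/s0.png

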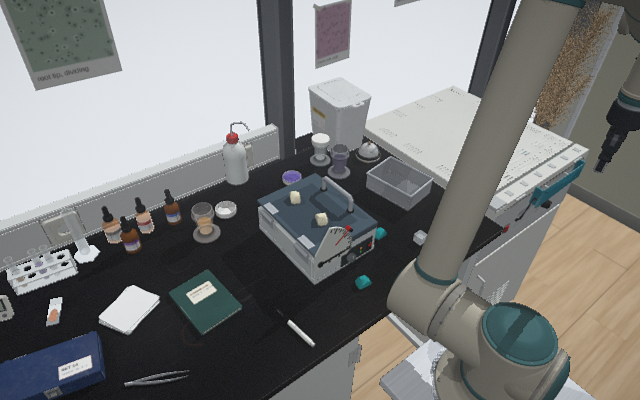

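View pics/t0.png

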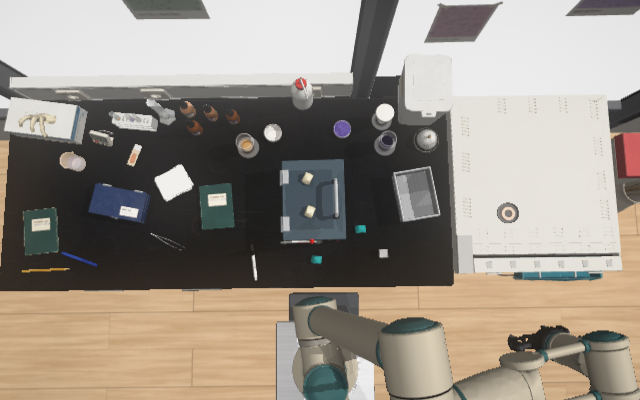

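The chamber is at about (315,200) in the top view, the handle bar at (336,197), the off-cuts at (308,178) and (310,211), and the tray on the right at (416,193). Next I'll enlarge both views.

Run:
```python
from h import *
crop('t0',265,145,365,260,5,'t0c'); crop('s0',250,165,400,285,5,'s0c')
c=cloud('t0')
for n,(u,v) in dict(a=(308,178),b=(310,211),bar=(336,197),barf=(336,180),barn=(336,214),lid1=(290,165),lid2=(340,165),lid3=(325,232),l4=(290,236)).items(): print(n,c[v,u].round(3))
# tray rim corners
for u,v in((393,171),(432,167),(439,213),(402,220),(416,193)):print(c[v,u].round(3), pix('t0',u,v,.055).round(3))
# offcuts cluster: z .115-.14 
im=load('t0')[0].astype(int)
for u0,u1,v0,v1 in((300,316,170,186),(302,318,203,220)):
    m=np.zeros((400,640),bool);m[v0:v1,u0:u1]=1
    m&=(im.sum(-1)>450)
    uv=np.argwhere(m)[:,::-1].astype(np.float32); print(cv2.minAreaRect(uv),uv.mean(0),np.median(c[m],0).round(4))
```

```text
a [0.608 0.046 0.13 ]
b [0.504 0.041 0.128]
bar [ 0.543 -0.04   0.159]
barf [ 0.596 -0.041  0.155]
barn [ 0.492 -0.039  0.152]
lid1 [0.654 0.104 0.109]
lid2 [ 0.651 -0.055  0.114]
lid3 [ 0.439 -0.005  0.112]
l4 [0.428 0.105 0.111]
[ 0.651 -0.243 -0.001] [ 0.64  -0.233  0.055]
[ 0.663 -0.377  0.001] [ 0.652 -0.363  0.055]
[ 0.499 -0.379  0.057] [ 0.499 -0.38   0.055]
[ 0.477 -0.258  0.056] [ 0.477 -0.258  0.055]
[ 0.573 -0.318  0.004] [ 0.566 -0.307  0.055]
((307.5, 177.5), (7.602630138397217, 9.391485214233398), 26.56505012512207) [307.3913  177.08696] [0.6111 0.0493 0.1289]
((309.7499694824219, 210.75003051757812), (7.589465618133545, 9.803058624267578), 18.434947967529297) [310.12857 210.47144] [0.5053 0.0411 0.1287]
```

View pics/t0c.png

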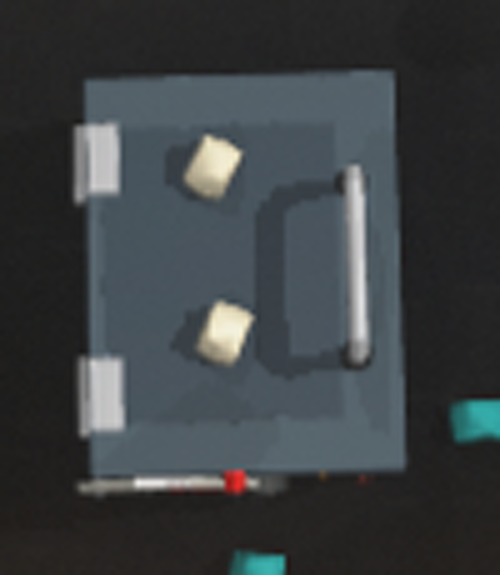

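View pics/s0c.png

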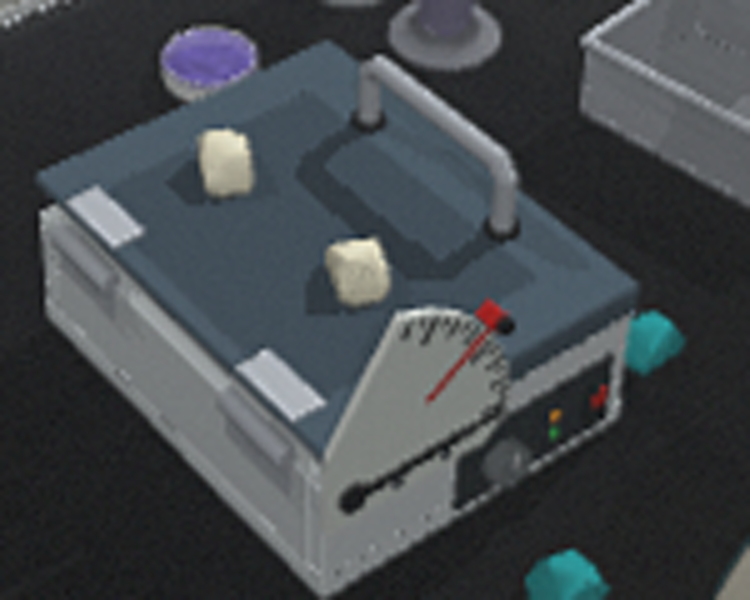

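Emit:
{"method": "drive_tool", "body": {
  "motion": "0 0 0 0.02 -0.017 -0.015 100;0 0 0 0.045 -0.038 -0.015 100;0 0 0 0.045 -0.038 -0.01 100;0 0 0 0.045 -0.038 -0.01 100;0 0 0 0.045 -0.038 0 100;0 0 0 0.045 -0.038 0 100;0 0 0 0.045 -0.038 0 100;0 0 0 0.045 -0.038 0 100;0 0 0 0.045 -0.038 0 100;0 0 0 0.045 -0.038 0 100;0 0 0 0.045 -0.038 0 100;0 0 0 0.045 -0.038 0 100"
}}

```text
clock: 1.6
position: [0.5426, 0.0246, 0.266]
ee_rot: [-0.001, 0.992, 0.128, 0.006]
contact_force: [0.9, -0.8, 1.0]
width: 0.0856
```

Run:
```python
from h import *
import time
snap('wrist','w0');snap('wrist','w1');st()
crop('w1',0,0,640,400,1.25,'w1c')
```

```text
clock 1.7
qpos [-0.082   0.1938  1.4659  0.0077  1.4691  1.2243]
qd [-0.0749 -0.0318  0.0503 -0.088   0.0381 -0.052 ]
effort [  1.4916 -36.7959 -26.3516   0.5256  -0.3235   0.2983]
position [0.5445 0.0279 0.2653]
ee_rot [-0.0024  0.9913  0.1315  0.0071]
contact_force [-0.8825 -0.5552  0.6384]
moment [-0.0173  0.0477 -0.0327]
width 0.0853
```

View pics/w1c.png

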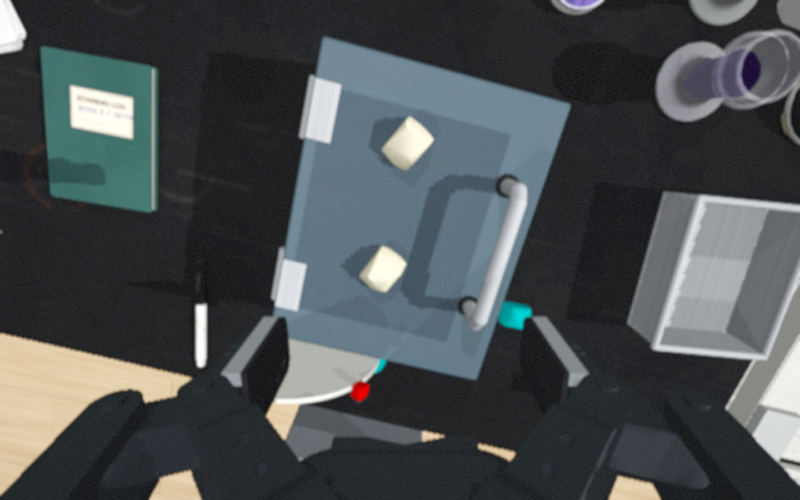

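The wrist view shows off-cut A at (408,143) and off-cut B at (383,269) in the enlarged picture, the handle from (515,190) to (477,325), and the tray at the right.

```bash
python3 - <<'E'
from h import *
im=load('w1')[0].astype(int);c=cloud('w1')
for n,(u0,u1,v0,v1) in dict(a=(295,355,85,145),b=(280,335,190,242)).items():
    crop('w1',u0,v0,u1,v1,8,'w1'+n)
    m=np.zeros((400,640),bool);m[v0:v1,u0:u1]=1
    m&=(c[...,2]>.117)&(im.sum(-1)>350)
    pts=c[m]; xy=pts[pts[:,2]>.120][:,:2]
    r=cv2.minAreaRect((xy*1000).astype(np.float32)); print(n,r,xy.mean(0).round(4),m.sum(),pts[:,2].max().round(3))
    pc=xy-xy.mean(0); w,V=np.linalg.eigh(pc.T@pc); print(np.degrees(np.arctan2(V[1,1],V[0,1])),np.sqrt(w/len(xy)*12))
# lid plane corners & handle
for u,v in ((323,38),(569,103),(477,379)): print('lid',pix('w1',u/1.25,v/1.25,.11).round(4))
for u,v in ((516,192),(478,325),(498,258)): print('bar',pix('w1',u/1.25,v/1.25,.152).round(4),c[int(v/1.25),int(u/1.25)].round(4))
for u,v in ((668,194),(655,347),(765,357)): print('tray',pix('w1',u/1.25,v/1.25,.055).round(4))
E
python3 -c "
import cv2,numpy as np
a=cv2.imread('pics/w1a.png');b=cv2.imread('pics/w1b.png');b=cv2.resize(b,(440,416));a=cv2.resize(a,(416,416));cv2.imwrite('pics/ab.png',np.hstack([a,b[:416]]))"
```

```text
a ((611.7807006835938, 47.159210205078125), (24.894861221313477, 33.137962341308594), 63.458717346191406) [0.6121 0.0472] 945 0.437
154.6125642184923 [0.02407938 0.03040044]
b ((551.8875122070312, 37.385433197021484), (31.26214599609375, 125.5876693725586), 85.45779418945312) [0.5083 0.0408] 740 0.437
172.41815644822879 [0.02534317 0.0346457 ]
lid [0.6695 0.1276 0.11  ]
lid [ 0.6742 -0.0666  0.11  ]
lid [ 0.4218 -0.073   0.11  ]
bar [ 0.6004 -0.0373  0.152 ] [ 0.6007 -0.0368  0.1508]
bar [ 0.4934 -0.0433  0.152 ] [ 0.4946 -0.0419  0.1551]
bar [ 0.55   -0.0408  0.152 ] [ 0.5517 -0.0384  0.1581]
tray [ 0.6314 -0.208   0.055 ]
tray [ 0.4769 -0.2655  0.055 ]
tray [ 0.4969 -0.3847  0.055 ]
```

View pics/ab.png

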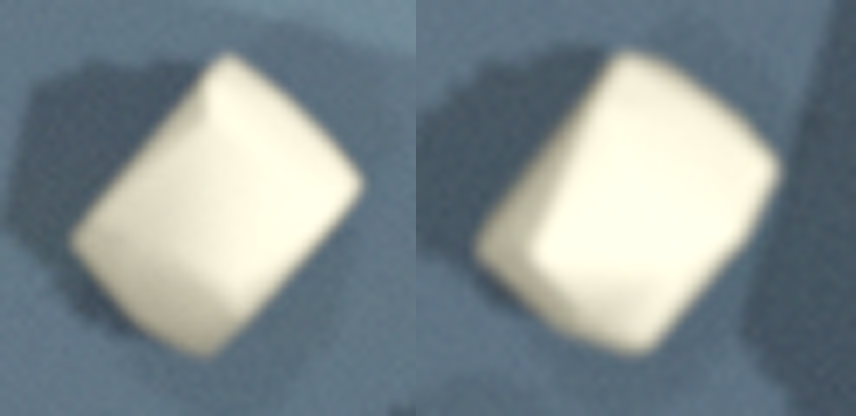

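```bash
cat >> h.py <<'E'
def plan(x,y,z,yaw,n=1,tilt=None):
    s=get_state();q=s['ee_rot'];R0=R.from_quat([q[1],q[2],q[3],q[0]]);p0=np.array(s['position'])
    R1=R.from_euler('z',yaw,degrees=True)*R.from_euler('x',180,degrees=True)
    rv=(R0.inv()*R1).as_rotvec(degrees=True)/n; d=(np.array([x,y,z])-p0)/n
    print('pos',p0.round(4),'yaw',np.degrees(np.arctan2(*R0.as_matrix()[[1,0],0])).round(2))
    for i in range(n):
        print(rv.round(1),R0.inv().apply(d).round(4)); R0=R0*R.from_rotvec(rv,degrees=True)
E
python3 -c "
from h import *
plan(.612,.047,.19,-26,5)"
```

```text
pos [0.5445 0.0279 0.2653] yaw 15.11
[-0.1 -0.1  8.2] [ 0.0138 -0.0001  0.0153]
[-0.1 -0.1  8.2] [ 0.0137 -0.0021  0.0152]
[-0.1 -0.1  8.2] [ 0.0133 -0.0041  0.0152]
[-0.1 -0.1  8.2] [ 0.0126 -0.006   0.0152]
[-0.1 -0.1  8.2] [ 0.0116 -0.0077  0.0151]
```

Emit:
{"method": "drive_tool", "body": {
  "motion": "0 0 8.2 0.014 0 0.015 100;0 0 8.2 0.014 -0.002 0.015 100;0 0 8.2 0.013 -0.004 0.015 100;0 0 8.2 0.013 -0.006 0.015 100;0 0 8.2 0.012 -0.008 0.015 100;0 0 0 0 0 0 100"
}}

```text
clock: 2.45
position: [0.6084, 0.0503, 0.1932]
ee_rot: [-0.004, 0.973, -0.232, 0.005]
contact_force: [-0.8, -0.6, -0.0]
width: 0.0852
```

```bash
python3 -c "
from h import *
plan(.612,.047,.113,-26,5);st()"
```

```text
pos [0.6084 0.0503 0.1932] yaw -26.88
[-0.1 -0.1 -0.2] [0.0008 0.0004 0.016 ]
[-0.1 -0.1 -0.2] [0.0009 0.0004 0.016 ]
[-0.1 -0.1 -0.2] [0.0009 0.0004 0.016 ]
[-0.1 -0.1 -0.2] [0.0009 0.0003 0.016 ]
[-0.1 -0.1 -0.2] [0.0009 0.0003 0.016 ]
clock 2.45
qpos [-0.0357  0.3285  1.4546  0.0067  1.348   2.0028]
qd [-0.0036 -0.0366 -0.0025 -0.0055  0.0233  0.0032]
effort [  0.0935 -43.8065 -24.7853   0.0817  -0.2785   0.2703]
position [0.6084 0.0503 0.1932]
ee_rot [-0.0043  0.9726 -0.2324  0.0045]
contact_force [-0.8247 -0.5986 -0.0219]
moment [0.0158 0.0199 0.0401]
width 0.0852
```

Emit:
{"method": "drive_tool", "body": {
  "motion": "0 0 0 0.001 0 0.016 100;-0.2 -0.2 0 0.001 0 0.016 100;-0.2 -0.2 0 0.001 0 0.016 100;0 0 0 0.001 0.001 0.016 100;0 0 0 0.001 0 0.013 100;0 0 0 0 0 0 100",
  "newtons": 25
}}

```text
clock: 3.2
position: [0.6105, 0.0467, 0.1122]
ee_rot: [-0.001, 0.973, -0.23, -0.001]
contact_force: [-0.1, 1.0, 0.8]
width: 0.0855
```

```bash
python3 -c "
from h import *
plan(.612,.047,.113,-26,1);snap('wrist','w2');crop('w2',0,0,640,400,1.25,'w2c')"
```

```text
pos [0.6105 0.0467 0.1122] yaw -26.64
[-0.1  0.1 -0.6] [ 0.0012 -0.001  -0.0008]
```

View pics/w2c.png

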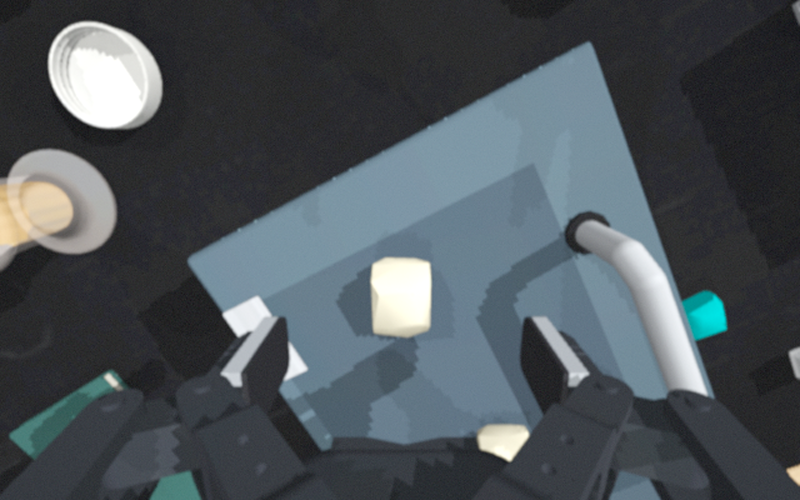

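```bash
python3 -c "
from h import *
print(pix('w2',321,238),pix('w2',321,236,.13)); print(proj('w2',np.array([.6105,.0467,.1122])))
c=cloud('w2');im=load('w2')[0].astype(int)
m=np.zeros((400,640),bool);m[200:275,290:350]=1;m&=(im.sum(-1)>400)&(c[...,2]>.118)
print(c[m].mean(0),cv2.minAreaRect((c[m][:,:2]*1000).astype(np.float32)))"
```

```text
[0.61804791 0.04378115 0.13067603] [0.61879264 0.04341293 0.13      ]
(np.float64(322.6725101198419), np.float64(237.858136492005))
[0.61591006 0.04535535 0.12738114] ((636.9021606445312, 34.88946533203125), (24.930397033691406, 91.64702606201172), 63.49958801269531)
```

The off-cut is aligned with the jaws and centred between them, but lies about 5 mm ahead along tool x. I'll shift by that and close.

Emit:
{"method": "drive_tool", "body": {
  "motion": "0 0 0 0.005 0 0 100;0 0 0 0 0 0 0;0 0 0 0 0 0 0;0 0 0 0 0 0 0;0 0 0 0 0 0 0;0 0 0 0 0 0 0;0 0 0 0 0 0 0",
  "newtons": 30
}}

```text
clock: 4.12
position: [0.6173, 0.0443, 0.1152]
ee_rot: [-0.002, 0.973, -0.23, 0.002]
contact_force: [0.6, 0.4, 0.5]
width: 0.0001
```

The fingers shut on nothing, so I'll look.

```bash
python3 -c "
from h import *
st();snap('wrist','w3');crop('w3',160,100,480,400,2,'w3c');snap('scene','s1');crop('s1',250,140,400,260,4,'s1c')"
```

```text
clock 4.125
qpos [-0.0423  0.3966  1.5496  0.0027  1.1902  1.9922]
qd [ 0.0022 -0.0001  0.0017 -0.0016  0.0023 -0.0006]
effort [-1.90000e-03 -4.70143e+01 -2.28239e+01  1.31000e-02 -2.89000e-02
  0.00000e+00]
position [0.6173 0.0443 0.1152]
ee_rot [-0.0017  0.9731 -0.2303  0.0023]
contact_force [0.5756 0.3614 0.5469]
moment [-0.0412  0.0405 -0.0548]
width 0.0001
```

View pics/w3c.png

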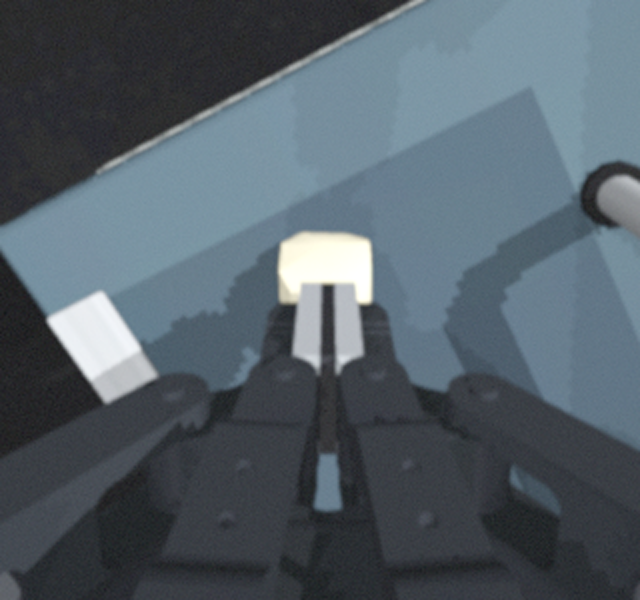

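View pics/s1c.png

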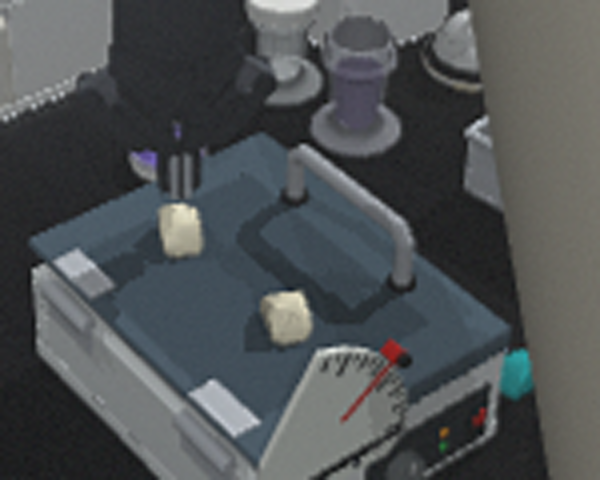

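```bash
python3 -c "
from h import *
c=cloud('w3')
for v in range(205,300,6): print(v,c[v,315].round(4),c[v,334].round(4),c[v,324].round(4))
s=cloud('s1')
for u,v in ((294,186),(296,188),(297,186),(295,198),(296,200),(280,210)): print(s[v,u].round(4))
"
```

```text
205 [0.6359 0.0401 0.1101] [0.6309 0.0302 0.11  ] [0.6334 0.0355 0.1096]
211 [0.6324 0.0419 0.1094] [0.6273 0.032  0.109 ] [0.6302 0.0371 0.1099]
217 [0.6297 0.0432 0.1114] [0.6246 0.0333 0.1109] [0.6268 0.0388 0.1096]
223 [0.6286 0.0435 0.1183] [0.6234 0.0341 0.1171] [0.6265 0.0389 0.1188]
229 [0.6272 0.0441 0.1235] [0.6213 0.0352 0.1204] [0.6245 0.0399 0.1221]
235 [0.6246 0.0453 0.1252] [0.6198 0.0361 0.1248] [0.623  0.0406 0.1266]
241 [0.6294 0.0422 0.1459] [0.6257 0.0339 0.1467] [0.6275 0.0383 0.1459]
247 [0.6294 0.042  0.1527] [0.6255 0.0342 0.1528] [0.6278 0.0381 0.1533]
253 [0.6291 0.0419 0.1584] [0.6257 0.0343 0.1592] [0.6275 0.0383 0.1588]
259 [0.6289 0.0418 0.164 ] [0.6256 0.0345 0.1644] [0.6276 0.0382 0.1647]
265 [0.6291 0.0415 0.1698] [0.6255 0.0347 0.1695] [0.6279 0.038  0.1707]
271 [0.6292 0.0413 0.1749] [0.6259 0.0346 0.1749] [0.6274 0.0382 0.1745]
277 [0.6291 0.0412 0.1793] [0.6256 0.0349 0.1788] [0.6275 0.0382 0.1792]
283 [0.6295 0.0408 0.1845] [0.6267 0.0345 0.1849] [0.6253 0.0393 0.1793]
289 [0.6295 0.0407 0.1884] [0.6268 0.0346 0.1888] [0.6228 0.0405 0.1791]
295 [0.6297 0.0404 0.1924] [0.6266 0.0348 0.1921] [0.6204 0.0417 0.1789]
[0.6069 0.0517 0.1584]
[0.6062 0.0461 0.1496]
[0.6048 0.0439 0.1561]
[0.601  0.0535 0.1229]
[0.5959 0.0539 0.1198]
[0.5972 0.1033 0.1101]
```

```bash
python3 -c "
from h import *
c=cloud('w2')
for u in (200,210,222,226,424,430,440): print([ (v,c[v,u].round(3).tolist()) for v in range(252,300,8)])
"
```

```text
[(252, [0.635, 0.116, 0.111]), (260, [0.63, 0.119, 0.112]), (268, [0.643, 0.085, 0.17]), (276, [0.642, 0.082, 0.177]), (284, [0.641, 0.08, 0.182]), (292, [0.64, 0.079, 0.186])]
[(252, [0.632, 0.111, 0.11]), (260, [0.642, 0.083, 0.163]), (268, [0.641, 0.081, 0.169]), (276, [0.64, 0.08, 0.175]), (284, [0.638, 0.08, 0.177]), (292, [0.635, 0.082, 0.178])]
[(252, [0.628, 0.105, 0.11]), (260, [0.64, 0.079, 0.163]), (268, [0.637, 0.081, 0.163]), (276, [0.634, 0.082, 0.165]), (284, [0.631, 0.084, 0.165]), (292, [0.628, 0.085, 0.166])]
[(252, [0.627, 0.103, 0.11]), (260, [0.638, 0.08, 0.158]), (268, [0.635, 0.081, 0.159]), (276, [0.632, 0.083, 0.16]), (284, [0.629, 0.085, 0.16]), (292, [0.626, 0.086, 0.162])]
[(252, [0.574, -0.003, 0.11]), (260, [0.601, 0.003, 0.161]), (268, [0.598, 0.004, 0.161]), (276, [0.595, 0.006, 0.162]), (284, [0.592, 0.007, 0.164]), (292, [0.589, 0.009, 0.164])]
[(252, [0.572, -0.006, 0.109]), (260, [0.601, 0.001, 0.163]), (268, [0.601, 0.003, 0.168]), (276, [0.599, 0.004, 0.17]), (284, [0.597, 0.006, 0.171]), (292, [0.593, 0.007, 0.171])]
[(252, [0.57, -0.011, 0.11]), (260, [0.599, -0.003, 0.162]), (268, [0.6, -0.001, 0.169]), (276, [0.601, 0.001, 0.175]), (284, [0.602, 0.003, 0.18]), (292, [0.599, 0.004, 0.181])]
```

The depth readings show the real fingertips about 28 mm behind the reported TCP, in both the wrist and scene views. The jaws therefore closed above the wax. I'll open and go about 30 mm lower, watching the force.

Emit:
{"method": "drive_tool", "body": {
  "motion": "0 0 0 -0.004 0 0 100;0 0 0 0 0 0 100;0 0 0 0 0 0 100;0 0 0 0 0 0 100;0 0 0 0 0 0.008 100;0 0 0 0 0 0.008 100;0 0 0 0 0 0.008 100;0 0 0 0 0 0.006 100"
}}

```text
clock: 5.22
position: [0.6135, 0.0463, 0.0829]
ee_rot: [-0.002, 0.973, -0.23, 0.002]
contact_force: [-1.0, 0.2, 1.0]
width: 0.0851
```

```bash
python3 -c "
from h import *
snap('wrist','w4');crop('w4',0,0,640,400,1.25,'w4c');c=cloud('w4')
for u in (222,226,424,430): print([ (v,c[v,u].round(3).tolist()) for v in range(252,290,8)])
"
```

```text
[(252, [0.639, 0.089, 0.11]), (260, [0.643, 0.079, 0.133]), (268, [0.64, 0.08, 0.134]), (276, [0.637, 0.082, 0.134]), (284, [0.634, 0.083, 0.136])]
[(252, [0.639, 0.087, 0.11]), (260, [0.64, 0.08, 0.128]), (268, [0.637, 0.081, 0.129]), (276, [0.634, 0.083, 0.13]), (284, [0.631, 0.085, 0.131])]
[(252, [0.595, -0.001, 0.11]), (260, [0.604, 0.003, 0.132]), (268, [0.601, 0.004, 0.133]), (276, [0.598, 0.006, 0.134]), (284, [0.595, 0.007, 0.135])]
[(252, [0.593, -0.003, 0.109]), (260, [0.604, 0.001, 0.134]), (268, [0.605, 0.002, 0.14]), (276, [0.601, 0.004, 0.14]), (284, [0.598, 0.005, 0.14])]
```

View pics/w4c.png

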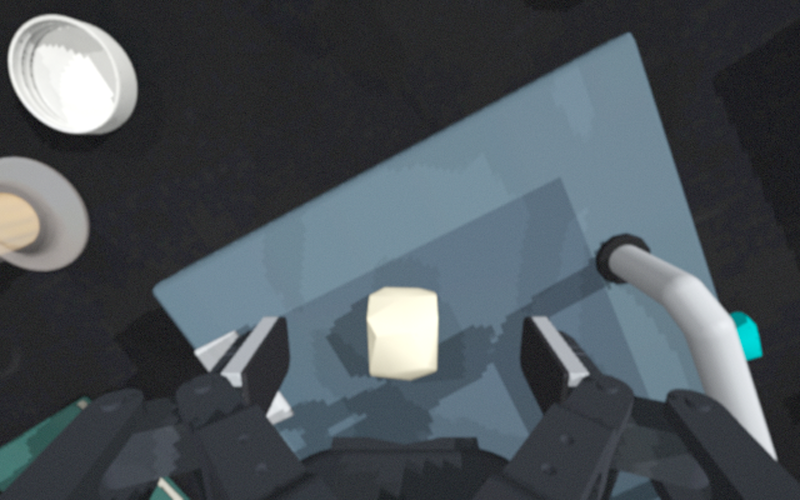

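The tips are now at wax level, with the wax centred at (402,333) between the jaws. Closing.

Emit:
{"method": "drive_tool", "body": {
  "motion": "0 0 0 0 0 0 0;0 0 0 0 0 0 0;0 0 0 0 0 0 0;0 0 0 0 0 0 0;0 0 0 0 0 0 0;0 0 0 0 0 0 0",
  "newtons": 30
}}

```text
clock: 6.02
position: [0.6136, 0.0463, 0.0828]
ee_rot: [-0.002, 0.973, -0.23, 0.002]
contact_force: [0.5, 0.8, -0.4]
width: 0.0239
```

Gripped at 24 mm. Lift next.

Emit:
{"method": "drive_tool", "body": {
  "motion": "0 0 0 0 0 -0.01 0;0 0 0 0 0 -0.02 0;0 0 0 0 0 -0.03 0;0 0 0 0 0 -0.03 0;0 0 0 0 0 0 0"
}}

```text
clock: 6.65
position: [0.6135, 0.0463, 0.1773]
ee_rot: [-0.002, 0.973, -0.23, 0.003]
contact_force: [0.1, -0.3, -0.7]
width: 0.0242
```

```bash
python3 -c "
from h import *
plan(.600,-.304,.17,-12,7);plan(.505,.041,.17,-22)
snap('top','t1');crop('t1',265,145,465,260,4,'t1c')"
```

```text
pos [0.6135 0.0463 0.1773] yaw -26.63
[-0.  -0.  -2.1] [0.0207 0.0456 0.0009]
[-0.  -0.  -2.1] [0.019  0.0463 0.0009]
[-0.  -0.  -2.1] [0.0173 0.047  0.0009]
[-0.  -0.  -2.1] [0.0156 0.0476 0.0009]
[-0.  -0.  -2.1] [0.0139 0.0481 0.001 ]
[-0.  -0.  -2.1] [0.0121 0.0486 0.001 ]
[-0.  -0.  -2.1] [0.0103 0.049  0.001 ]
pos [0.6135 0.0463 0.1773] yaw -26.63
[-0.3 -0.3 -4.6] [-0.0946  0.0534  0.0066]
```

View pics/t1c.png

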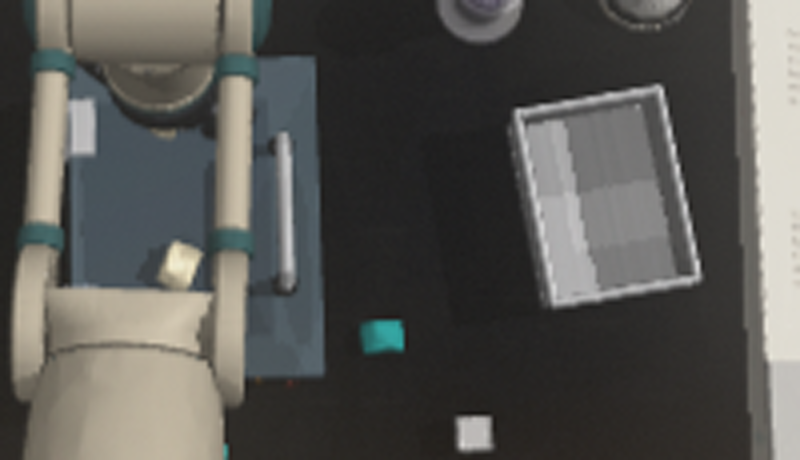

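The tray's rim corners are at (515,112), (660,90), (700,280) and (550,305) in the crop, which confirms its centre near (0.565, -0.308). Carrying A there.

Emit:
{"method": "drive_tool", "body": {
  "motion": "0 0 0 0.012 0.025 0 0;0 0 -2 0.019 0.046 0 0;0 0 -2 0.018 0.047 0 0;0 0 -2 0.016 0.047 0 0;0 0 -2 0.015 0.048 0 0;0 0 -2 0.014 0.048 0 0;0 0 -2 0.01 0.045 0 0;0 0 0 0.005 0.022 0 0;0 0 0 0 0 0 0"
}}

```text
clock: 7.82
position: [0.5871, -0.3051, 0.1596]
ee_rot: [-0.006, 0.992, -0.123, -0.009]
contact_force: [0.3, 0.1, 0.0]
width: 0.0236
```

```bash
python3 -c "
from h import *
plan(.600,-.304,.0,-12,5)"
```

```text
pos [ 0.5871 -0.3051  0.1596] yaw -14.11
[-0.1  0.2 -0.4] [ 0.0031 -0.0005  0.0319]
[-0.1  0.2 -0.4] [ 0.003  -0.0006  0.0319]
[-0.1  0.2 -0.4] [ 0.0028 -0.0006  0.0319]
[-0.1  0.2 -0.4] [ 0.0027 -0.0007  0.0319]
[-0.1  0.2 -0.4] [ 0.0026 -0.0007  0.0319]
```

Emit:
{"method": "drive_tool", "body": {
  "motion": "0 0 0 0.004 0 0.02 0;0 0.3 0 0.004 0 0.032 0;0 0.3 0 0.003 -0.001 0.032 0;0 0.3 0 0.003 -0.001 0.032 0;0 0 0 0.002 -0.001 0.025 0;0 0 0 0.001 0 0.016 0;0 0 0 0 0 0 0"
}}

```text
clock: 8.7
position: [0.6046, -0.2874, -0.0021]
ee_rot: [-0.01, 0.993, -0.119, -0.003]
contact_force: [-0.7, -0.2, -0.6]
width: 0.0242
```

Emit:
{"method": "drive_tool", "body": {
  "motion": "0 0 0 0 0.004 0 40;0 0 0 0 0 0 40;0 0 0 0 0 0 40;0 0 0 0 0 0 40;0 0 0 0 0 -0.03 40;0 0 0 0 0 -0.05 40;0 0 0 0 0 -0.06 40;0 0 0 0 0 -0.04 40"
}}

```text
clock: 9.7
position: [0.603, -0.295, 0.1829]
ee_rot: [-0.01, 0.993, -0.12, -0.003]
contact_force: [0.5, -0.3, -0.4]
width: 0.0343
```

```bash
python3 -c "
from h import *
snap('wrist','w5');crop('w5',0,0,640,400,1.25,'w5c');st();plan(.505,.041,.17,-22,8)"
```

```text
clock 9.75
qpos [-0.5678  0.4365  1.2951  0.016   1.4161  1.2409]
qd [ 0.0023  0.005   0.0362  0.0002 -0.1309 -0.0011]
effort [-5.03000e-01 -3.48511e+01 -1.56120e+01  4.59000e-02  6.03900e-01
  1.70000e-03]
position [ 0.6054 -0.2965  0.1886]
ee_rot [-8.400e-03  9.927e-01 -1.199e-01  7.000e-04]
contact_force [ 1.3899 -0.0719  3.4424]
moment [-0.05   -0.0644 -0.0229]
width 0.0341
pos [ 0.6054 -0.2965  0.1886] yaw -13.77
[-0.1  0.   1. ] [-0.0222 -0.0379  0.003 ]
[-0.1  0.   1. ] [-0.0229 -0.0375  0.0029]
[-0.1  0.   1. ] [-0.0236 -0.0371  0.0028]
[-0.1  0.   1. ] [-0.0242 -0.0367  0.0027]
[-0.1  0.   1. ] [-0.0249 -0.0363  0.0026]
[-0.1  0.   1. ] [-0.0255 -0.0358  0.0026]
[-0.1  0.   1. ] [-0.0262 -0.0354  0.0025]
[-0.1  0.   1. ] [-0.0268 -0.0349  0.0024]
```

View pics/w5c.png

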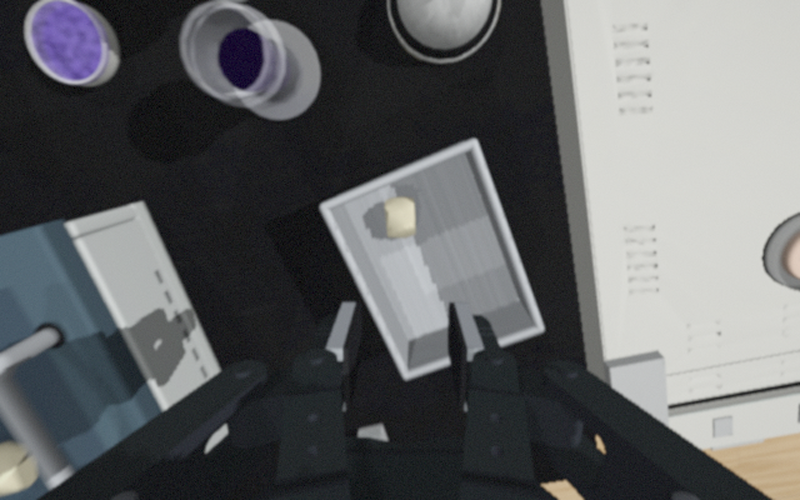

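Off-cut A lies in the tray at (400,217). On to B.

Emit:
{"method": "drive_tool", "body": {
  "motion": "0 0 0 -0.012 -0.02 0 60;0 0 1 -0.022 -0.038 0 100;0 0 1 -0.023 -0.037 0 100;0 0 1 -0.024 -0.037 0 100;0 0 1 -0.024 -0.037 0 100;0 0 1 -0.025 -0.036 0 100;0 0 1 -0.025 -0.036 0 100;0 0 1 -0.026 -0.035 0 100;0 0 1 -0.014 -0.018 0 100;0 0 0 0 0 0 100"
}}

```text
clock: 11.0
position: [0.4865, 0.0626, 0.1873]
ee_rot: [-0.012, 0.982, -0.19, -0.009]
contact_force: [1.4, 0.2, -0.6]
width: 0.0852
```

Run:
```python
from h import *
st();snap('wrist','w6');crop('w6',0,0,640,400,1.25,'w6c');plan(.505,.041,.17,-22,1)
c=cloud('w6');im=load('w6')[0].astype(int)
m=(np.abs(c[...,0]-.506)<.04)&(np.abs(c[...,1]-.041)<.035)&(c[...,2]>.119)&(c[...,2]<.14)&(im.sum(-1)>350)
print(m.sum(),cv2.minAreaRect((c[m][:,:2]*1000).astype(np.float32)))
```

```text
clock 11.0
qpos [-0.0347  0.1656  1.6967  0.0267  1.294   1.912 ]
qd [ 0.0004 -0.0027  0.0154 -0.0149 -0.0089  0.0056]
effort [  0.7146 -34.3796 -23.6598   0.3308   0.1556   0.1001]
position [0.4865 0.0626 0.1873]
ee_rot [-0.0116  0.9816 -0.1905 -0.0092]
contact_force [ 1.3647  0.1796 -0.6096]
moment [ 0.0129  0.0072 -0.0001]
width 0.0852
pos [0.4869 0.0618 0.1873] yaw -22.0
[-1.1  1.3 -0. ] [0.025  0.0128 0.0165]
1366 ((506.0949401855469, 40.80436706542969), (25.016231536865234, 33.97737503051758), 67.59955596923828)
```

View pics/w6c.png

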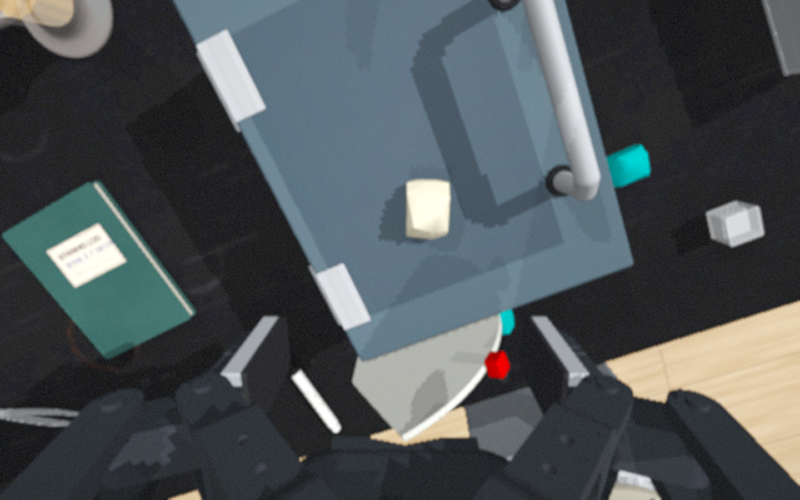

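B sits at (428,208), aligned with the jaws. The cloud fit puts it at (0.506, 0.041).

Emit:
{"method": "drive_tool", "body": {
  "motion": "-0.6 0.7 0 0.013 0.006 0.005 100;-0.6 0.7 0 0.012 0.006 0.01 100;0 0 0 0 0 0.02 100;0 0 0 0 0 0.02 100;0 0 0 0 0 0 100"
}}

```text
clock: 11.68
position: [0.5085, 0.0344, 0.1267]
ee_rot: [0.004, 0.981, -0.193, 0.001]
contact_force: [0.6, 0.7, 0.3]
width: 0.0854
```

Run:
```python
from h import *
plan(.505,.041,.083,-22,3)
```

```text
pos [0.5085 0.0344 0.1267] yaw -22.31
[ 0.1 -0.1 -0.1] [-0.002  -0.0017  0.0145]
[ 0.1 -0.1 -0.1] [-0.002  -0.0017  0.0146]
[ 0.1 -0.1 -0.1] [-0.0019 -0.0016  0.0146]
```

Emit:
{"method": "drive_tool", "body": {
  "motion": "0 0 0 -0.002 -0.002 0.014 100;0 0 0 -0.002 -0.002 0.014 100;0 0 0 -0.002 -0.002 0.012 100;0 0 0 0 0 0 100;0 0 0 0 0 0 0;0 0 0 0 0 0 0;0 0 0 0 0 0 0;0 0 0 0 0 0 0;0 0 0 0 0 0 0;0 0 0 0 0 0 0",
  "newtons": 30
}}

```text
clock: 12.92
position: [0.5076, 0.0413, 0.0858]
ee_rot: [0.004, 0.981, -0.194, 0.004]
contact_force: [0.6, -0.6, -0.8]
width: 0.0242
```

Held at 24 mm. Lift.

Emit:
{"method": "drive_tool", "body": {
  "motion": "0 0 0 0 0 -0.01 0;0 0 0 0 0 -0.02 0;0 0 0 0 0 -0.03 0;0 0 0 0 0 -0.035 0;0 0 0 0 0 0 0"
}}

```text
clock: 13.55
position: [0.5074, 0.0421, 0.1857]
ee_rot: [0.004, 0.981, -0.194, 0.004]
contact_force: [0.6, -0.2, 0.0]
width: 0.0241
```

Run:
```python
from h import *
plan(.532,-.314,.19,-10,7)
```

```text
pos [0.5074 0.0421 0.1857] yaw -22.36
[ 0.1 -0.1 -1.8] [ 0.0226  0.0457 -0.0001]
[ 0.1 -0.1 -1.8] [ 0.0212  0.0464 -0.0002]
[ 0.1 -0.1 -1.8] [ 0.0198  0.047  -0.0003]
[ 0.1 -0.1 -1.8] [ 0.0183  0.0476 -0.0003]
[ 0.1 -0.1 -1.8] [ 0.0168  0.0481 -0.0004]
[ 0.1 -0.1 -1.8] [ 0.0153  0.0486 -0.0005]
[ 0.1 -0.1 -1.8] [ 0.0138  0.0491 -0.0005]
```

Emit:
{"method": "drive_tool", "body": {
  "motion": "0 0 0 0.012 0.024 0 0;0 0 -2 0.022 0.046 -0.001 0;0 0 -2 0.02 0.047 -0.001 0;0 0 -2 0.02 0.047 -0.001 0;0 0 -2 0.018 0.048 -0.001 0;0 0 -2 0.016 0.048 -0.001 0;0 0 -2 0.014 0.048 -0.001 0;0 0 0 0.006 0.024 0 0;0 0 0 0 0 0 0"
}}

```text
clock: 14.68
position: [0.5299, -0.321, 0.189]
ee_rot: [0.001, 0.996, -0.086, -0.0]
contact_force: [-0.4, -0.1, -0.3]
width: 0.0242
```

Run:
```python
from h import *
plan(.532,-.314,.0,-10,6)
```

```text
pos [ 0.5299 -0.321   0.189 ] yaw -9.84
[0. 0. 0.] [ 0.0002 -0.0013  0.0315]
[0. 0. 0.] [ 0.0002 -0.0013  0.0315]
[0. 0. 0.] [ 0.0002 -0.0012  0.0315]
[0. 0. 0.] [ 0.0001 -0.0012  0.0315]
[0. 0. 0.] [ 0.0001 -0.0012  0.0315]
[0. 0. 0.] [ 0.0001 -0.0012  0.0315]
```

Emit:
{"method": "drive_tool", "body": {
  "motion": "0 0 0 0 -0.002 0.02 0;0 0 0 0 -0.002 0.035 0;0 0 0 0 -0.001 0.035 0;0 0 0 0 -0.001 0.035 0;0 0 0 0 -0.001 0.035 0;0 0 0 0 -0.001 0.025 0;0 0 0 0 0 0 0;0 0 0 0 0 0 40;0 0 0 0 0 0 40;0 0 0 0 0 0 40;0 0 0 0 0 0 40"
}}

```text
clock: 16.05
position: [0.5326, -0.2956, 0.0042]
ee_rot: [-0.003, 0.997, -0.082, 0.001]
contact_force: [0.5, 0.5, 0.4]
width: 0.034
```

Emit:
{"method": "drive_tool", "body": {
  "motion": "0 0 0 0 0 -0.03 40;0 0 0 0 0 -0.05 40;0 0 0 0 0 -0.06 40;0 0 0 0 0 -0.05 40;0 0 0 0 0 0 60"
}}

```text
clock: 16.68
position: [0.5321, -0.2979, 0.2011]
ee_rot: [-0.003, 0.997, -0.083, 0.002]
contact_force: [1.6, 0.3, -0.2]
width: 0.0505
```

```bash
python3 -c "
from h import *
st();snap('wrist','w7');crop('w7',0,0,640,400,1.25,'w7c');snap('scene','s2');plan(.547,-.041,.22,0,6)"
```

```text
clock 16.675
qpos [-0.6285  0.3296  1.4332  0.0065  1.379   1.1071]
qd [-0.0035  0.0268  0.0683 -0.0002  0.0043  0.0027]
effort [ 6.71000e-02 -4.60991e+01 -2.54710e+01  3.53000e-02  1.89800e-01
 -1.00000e-04]
position [ 0.5321 -0.2979  0.2011]
ee_rot [-0.0027  0.9965 -0.083   0.0016]
contact_force [ 1.5854  0.3246 -0.2171]
moment [0.0176 0.0174 0.0124]
width 0.0505
pos [ 0.5297 -0.2962  0.1964] yaw -9.52
[-0.1  0.  -1.6] [-0.0042 -0.0425 -0.0035]
[-0.1  0.  -1.6] [-0.003  -0.0426 -0.0036]
[-0.1  0.  -1.6] [-0.0019 -0.0426 -0.0036]
[-0.1  0.  -1.6] [-0.0007 -0.0426 -0.0037]
[-0.1  0.  -1.6] [ 0.0005 -0.0426 -0.0038]
[-0.1  0.  -1.6] [ 0.0017 -0.0426 -0.0039]
```

View pics/w7c.png

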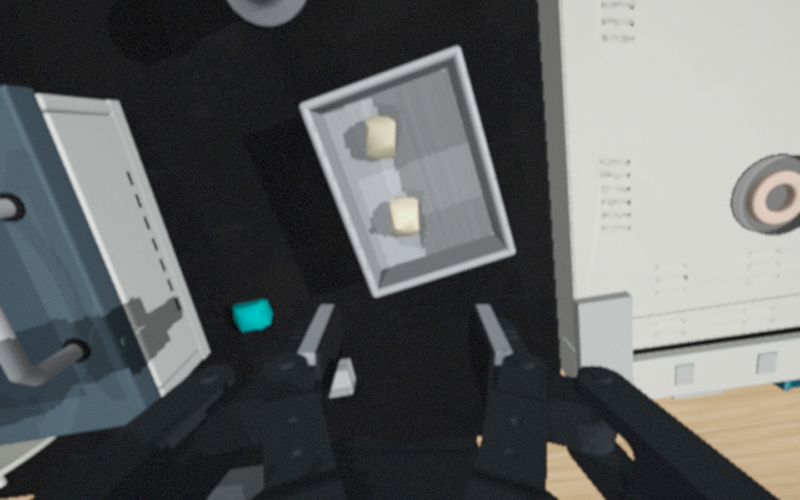

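Both off-cuts are in the tray, at (380,137) and (404,215), and the lid is shut. Next I'll measure the index angle from the scene images.

```bash
cat > idx.py <<'E'
from h import *
def rayplane(f,u,v,x0,psi,C):
    im,d,K,T=load(f); r=T[:3,:3]@np.array([(u-K[0,2])/K[0,0],-(v-K[1,2])/K[1,1],-1.]);o=T[:3,3]
    n=np.array([np.cos(psi),np.sin(psi),0]); p0=C+n*x0
    P=o+r*((p0-o)@n)/(r@n); e=np.array([-np.sin(psi),np.cos(psi),0]); return np.array([(P-C)@e,P[2]])
E
python3 - <<'E'
from idx import *
psi=np.radians(1.4);C=np.array([.546,.0275,0])
for f in('s0','s2'):
    im=load(f)[0].astype(int)
    m=(im[...,0]-im[...,1:].max(-1)>50); m[:220]=0;m[262:]=0;m[:,:325]=0;m[:,360:]=0
    P=np.array([rayplane(f,u,v,-.137,psi,C) for v,u in np.argwhere(m)]); uv=np.argwhere(m)[:,::-1]
    H=np.array([.094,.092]); d=H[0]-P[:,0],P[:,1]-H[1]; a=np.arctan2(d[1],d[0]);r=np.hypot(*d)
    for k in np.argsort(r): print(f,uv[k],r[k].round(4),a[k].round(3))
    for n,u,v in (('tip',349,246.6),('axle',320.4,264.6)):
        q=rayplane(f,u,v,-.141,psi,C); print(n,q.round(4),np.arctan2(q[1]-.092,.094-q[0]),np.hypot(q[1]-.092,.094-q[0]))
crop('s2',300,215,365,275,10,'s2c')
E
```

```text
s0 [336 244] 0.0565 0.636
s0 [337 243] 0.0598 0.625
s0 [337 242] 0.0617 0.673
s0 [338 242] 0.063 0.616
s0 [338 241] 0.0649 0.662
s0 [339 240] 0.0682 0.652
s0 [340 239] 0.0714 0.643
s0 [341 238] 0.0746 0.634
s0 [342 237] 0.0779 0.626
s0 [343 236] 0.0812 0.619
s0 [343 235] 0.083 0.655
s0 [344 235] 0.0845 0.613
s0 [344 234] 0.0863 0.647
s0 [345 233] 0.0895 0.64
s0 [346 232] 0.0928 0.633
s0 [347 231] 0.0961 0.627
s0 [348 230] 0.0993 0.621
s0 [347 229] 0.0998 0.686
s0 [346 228] 0.1007 0.749
s0 [348 229] 0.1012 0.65
s0 [347 228] 0.1018 0.714
s0 [345 227] 0.1019 0.811
s0 [349 229] 0.1026 0.616
s0 [346 227] 0.1028 0.775
s0 [348 228] 0.103 0.679
s0 [347 227] 0.1038 0.74
s0 [349 228] 0.1044 0.644
s0 [348 227] 0.105 0.705
s0 [346 226] 0.105 0.8
s0 [350 228] 0.1059 0.611
s0 [347 226] 0.106 0.765
s0 [349 227] 0.1063 0.672
s0 [348 226] 0.107 0.731
s0 [350 227] 0.1077 0.638
s0 [347 225] 0.1081 0.789
s0 [349 226] 0.1082 0.698
s0 [348 225] 0.1091 0.756
tip [0.0089 0.0941] 0.025223055591973735 0.08511650838625388
axle [0.0975 0.0916] -3.018491377637566 0.0034826060587888983
s2 [336 244] 0.0565 0.636
s
[... 345 characters left out ...]
] 0.0928 0.633
s2 [347 231] 0.0961 0.627
s2 [348 230] 0.0993 0.621
s2 [347 229] 0.0998 0.686
s2 [346 228] 0.1007 0.749
s2 [348 229] 0.1012 0.65
s2 [347 228] 0.1018 0.714
s2 [345 227] 0.1019 0.811
s2 [349 229] 0.1026 0.616
s2 [346 227] 0.1028 0.775
s2 [348 228] 0.103 0.679
s2 [347 227] 0.1038 0.74
s2 [349 228] 0.1044 0.644
s2 [348 227] 0.105 0.705
s2 [346 226] 0.105 0.8
s2 [350 228] 0.1059 0.611
s2 [347 226] 0.106 0.765
s2 [349 227] 0.1063 0.672
s2 [348 226] 0.107 0.731
s2 [350 227] 0.1077 0.638
s2 [347 225] 0.1081 0.789
s2 [349 226] 0.1082 0.698
s2 [348 225] 0.1091 0.756
tip [0.0089 0.0941] 0.025223055591973735 0.08511650838625388
axle [0.0975 0.0916] -3.018491377637566 0.0034826060587888983
```

View pics/s2c.png

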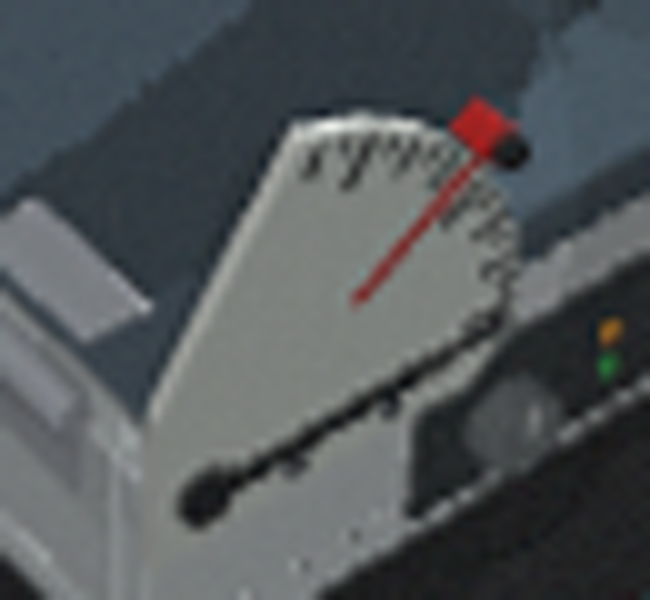

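The index is at about 0.63 rad and the pointer reads close to zero while shut. Next I move above the handle bar.

Emit:
{"method": "drive_tool", "body": {
  "motion": "0 0 -1.8 -0.004 -0.03 0 100;0 0 -1.8 -0.004 -0.043 0 100;0 0 -1.8 -0.003 -0.043 0 100;0 0 -1.8 -0.002 -0.043 0 100;0 0 -1.8 -0.001 -0.043 0 100;0 0 -1.8 0 -0.03 0 100;0 0 0 0 -0.02 0 100;0 0 0 0 0 0 100"
}}

```text
clock: 17.77
position: [0.5248, -0.0337, 0.1816]
ee_rot: [-0.012, 1.0, 0.013, -0.018]
contact_force: [-0.5, -0.6, -0.1]
width: 0.0854
```

Run:
```python
from h import *
st();snap('wrist','w8');crop('w8',0,0,640,400,1.25,'w8c');plan(.547,-.041,.17,1.5,1)
c=cloud('w8')
m=(c[...,2]>.135)&(c[...,2]<.166)&(np.abs(c[...,1]+.041)<.03)&(np.abs(c[...,0]-.547)<.07)
P=c[m]; print(len(P))
for x in np.arange(.49,.61,.01):
    q=P[np.abs(P[:,0]-x)<.005]
    if len(q): print(x.round(3),np.percentile(q[:,1],[2,50,98]).round(4),np.percentile(q[:,2],95).round(4))
```

```text
clock 17.775
qpos [-0.2077  0.2383  1.6154  0.0154  1.328   1.3338]
qd [-0.0105  0.0163  0.0165 -0.0219 -0.0139  0.0005]
effort [  0.8742 -38.9377 -23.6744   0.2899   0.2817   0.0635]
position [ 0.5248 -0.0337  0.1816]
ee_rot [-0.0117  0.9997  0.0127 -0.0179]
contact_force [-0.4934 -0.5681 -0.0522]
moment [ 0.0022 -0.0279 -0.0226]
width 0.0854
pos [ 0.5248 -0.0345  0.1815] yaw 1.43
[-1.3  2.  -0.1] [0.0224 0.0073 0.0106]
3202
0.49 [-0.0472 -0.0419 -0.0365] 0.155
0.5 [-0.0474 -0.0417 -0.0363] 0.1579
0.51 [-0.0476 -0.0418 -0.036 ] 0.158
0.52 [-0.0473 -0.0413 -0.0358] 0.158
0.53 [-0.0473 -0.0414 -0.0361] 0.1581
0.54 [-0.047  -0.0416 -0.0359] 0.1582
0.55 [-0.0469 -0.0412 -0.0356] 0.1581
0.56 [-0.0467 -0.0409 -0.0353] 0.1582
0.57 [-0.0467 -0.0407 -0.035 ] 0.1582
0.58 [-0.0464 -0.0408 -0.0353] 0.1584
0.59 [-0.0464 -0.0405 -0.035 ] 0.1582
0.6 [-0.0463 -0.0406 -0.0348] 0.1565
```

View pics/w8c.png

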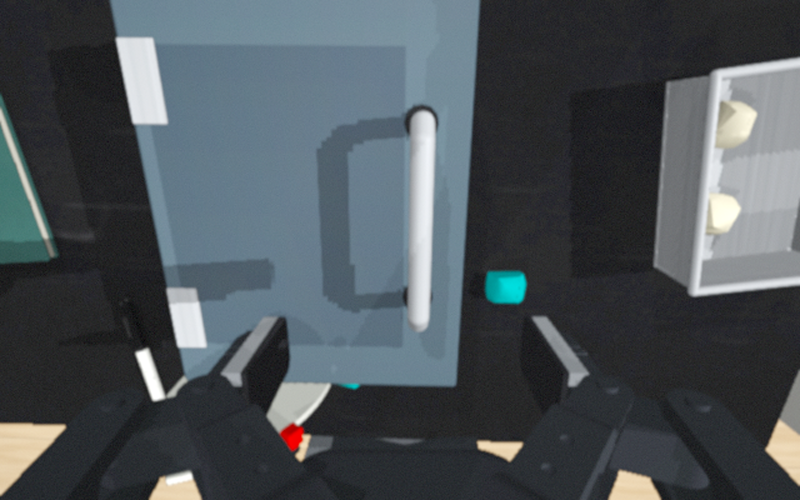

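The bar's centre is at (0.546, -0.041, 0.152), with yaw near 1°. Levelling the tool and centring over it.

Emit:
{"method": "drive_tool", "body": {
  "motion": "-0.6 1 0 0.011 0.003 0 100;-0.6 1 0 0.011 0.003 0.005 100;0 0 0 0 0 0.005 100;0 0 0 0 0 0 100"
}}

```text
clock: 18.32
position: [0.5482, -0.0433, 0.1683]
ee_rot: [-0.0, 1.0, 0.011, -0.0]
contact_force: [-0.4, 0.1, -0.9]
width: 0.0855
```

Run:
```python
from h import *
plan(.546,-.0412,.106,1,4)
```

```text
pos [ 0.5482 -0.0433  0.1683] yaw 1.21
[-0.   0.   0.1] [-0.0005 -0.0005  0.0156]
[-0.   0.   0.1] [-0.0005 -0.0005  0.0156]
[-0.   0.   0.1] [-0.0005 -0.0005  0.0156]
[-0.   0.   0.1] [-0.0005 -0.0005  0.0156]
```

Emit:
{"method": "drive_tool", "body": {
  "motion": "0 0 0 -0.001 -0.001 0.016 100;0 0 0 0 -0.001 0.016 100;0 0 0 -0.001 0 0.016 100;0 0 0 0 0 0.014 100;0 0 0 0 0 0 100"
}}

```text
clock: 18.95
position: [0.5465, -0.0425, 0.1051]
ee_rot: [0.0, 1.0, 0.01, 0.0]
contact_force: [-0.2, 0.1, 0.3]
width: 0.0853
```

Run:
```python
from h import *
plan(.546,-.0412,.106,1,1); snap('scene','s3');crop('s3',240,140,400,260,5,'s3c')
```

```text
pos [ 0.5465 -0.0425  0.1051] yaw 1.12
[ 0.  -0.   0.1] [-0.0005 -0.0013 -0.0009]
```

View pics/s3c.png

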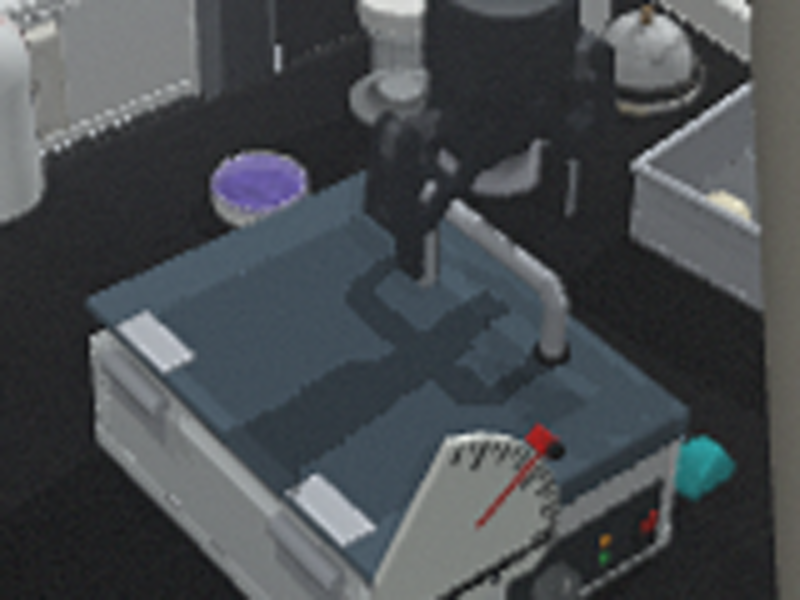

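The jaws straddle the bar at about (480,230), the lid is shut, and the scale is unobstructed. Closing on the bar.

Emit:
{"method": "drive_tool", "body": {
  "motion": "0 0 0 0 -0.001 0 60;0 0 0 0 0 0 0;0 0 0 0 0 0 0;0 0 0 0 0 0 0;0 0 0 0 0 0 0;0 0 0 0 0 0 0;0 0 0 0 0 0 0",
  "newtons": 60
}}

```text
clock: 19.88
position: [0.5486, -0.0402, 0.108]
ee_rot: [-0.001, 1.0, 0.009, 0.003]
contact_force: [0.1, 0.9, 0.5]
width: 0.0102
```

Run:
```python
from h import *
st(); snap('wrist','w9');crop('w9',160,100,480,400,2,'w9c')
```

```text
clock 19.875
qpos [-0.2016  0.3067  1.7131  0.0028  1.1158  1.3492]
qd [-0.0001 -0.0003  0.0005 -0.0025 -0.0002 -0.0023]
effort [ -0.6491 -40.6092 -21.865   -0.3913  -0.106   -0.0729]
position [ 0.5486 -0.0402  0.108 ]
ee_rot [-6.0e-04  1.0e+00  9.4e-03  3.2e-03]
contact_force [0.0941 0.9314 0.4817]
moment [ 0.1627  0.0465 -0.078 ]
width 0.0102
```

View pics/w9c.png

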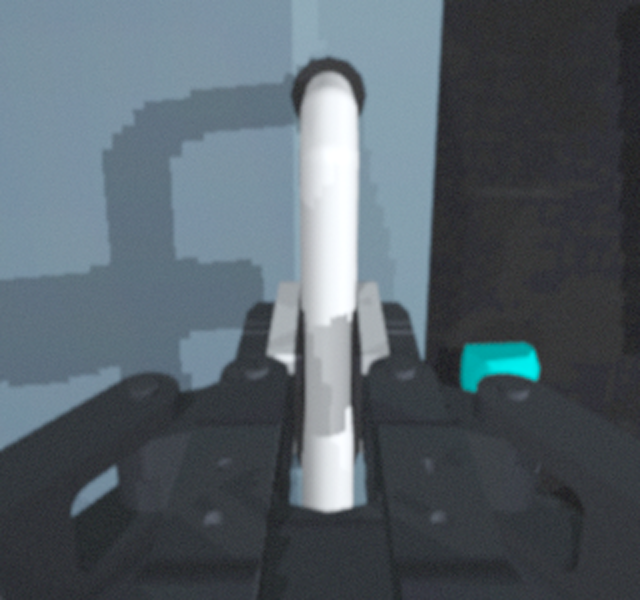

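The bar is held between the pads (width 10 mm). Now raising it along its arc in small steps.

Emit:
{"method": "drive_tool", "body": {
  "motion": "0 0 0 0 -0.001 -0.002 0;0 0 0 0 -0.001 -0.004 0;0 0 0 0 -0.002 -0.004 0;0 0 0 0 -0.002 -0.004 0;0 0 0 0 -0.002 -0.004 0;0 0 0 0 -0.002 -0.004 0;0 0 0 0 -0.002 -0.004 0;0 0 0 0 0 0 0"
}}

```text
clock: 20.92
position: [0.5484, -0.0297, 0.1324]
ee_rot: [0.001, 1.0, 0.01, 0.002]
contact_force: [3.2, -1.3, -9.5]
width: 0.0094
```

```bash
cat >> idx.py <<'E'
def th():
    s=get_state();p=s['position'];dy=p[1]+.0402;dz=p[2]-.108
    t=np.linspace(-.05,1,1051);ey=-.164*np.cos(t)+.06*np.sin(t)+.164-dy;ez=.164*np.sin(t)+.06*np.cos(t)-.06-dz
    k=np.argmin(ey**2+ez**2);print('theta est',t[k].round(3),'resid mm',(ey[k]*1e3).round(1),(ez[k]*1e3).round(1),'F',np.round(s['contact_force'],1),'w',s['width'],'M',np.round(s['moment'],2))
E
python3 - <<'E'
from idx import *
th(); snap('scene','s4');crop('s4',240,140,400,260,5,'s4c');st()
E
```

```text
theta est 0.152 resid mm 0.5 -0.3 F [ 3.2 -1.3 -9.5] w 0.00942067563087699 M [-0.58 -0.45 -0.06]
clock 20.975
qpos [-0.1796  0.2849  1.6785 -0.0021  1.1733  1.3722]
qd [-0.0042  0.0019  0.0033 -0.0008 -0.0035 -0.0021]
effort [ 6.27000e-01 -4.52430e+01 -2.42153e+01  4.70300e-01  1.08000e+00
 -2.58000e-02]
position [ 0.5483 -0.0298  0.1323]
ee_rot [0.0014 0.9999 0.0099 0.0022]
contact_force [ 2.8809 -1.4345 -9.2279]
moment [-0.5243 -0.4846 -0.0284]
width 0.0096
```

View pics/s4c.png

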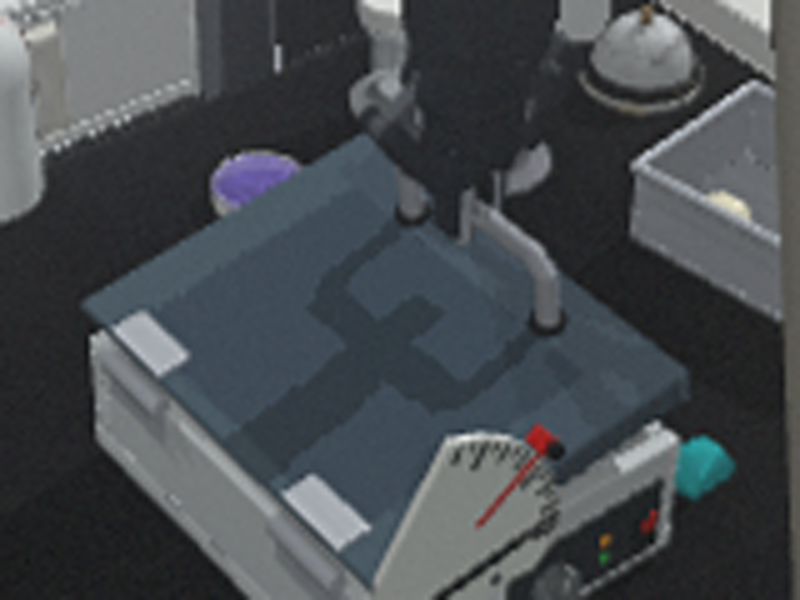

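The lid is rising with the bar, and the pointer is off zero. Continuing.

Emit:
{"method": "drive_tool", "body": {
  "motion": "0 0 0 0 -0.001 -0.002 0;0 0 0 0 -0.002 -0.0035 0;0 0 0 0 -0.0025 -0.0035 0;0 0 0 0 -0.0025 -0.0035 0;0 0 0 0 -0.0025 -0.0035 0;0 0 0 0 -0.0025 -0.0035 0;0 0 0 0 -0.003 -0.0035 0;0 0 0 0 -0.003 -0.0035 0;0 0 0 0 -0.003 -0.003 0;0 0 0 0 0 0 0"
}}

```text
clock: 22.22
position: [0.5481, -0.009, 0.1642]
ee_rot: [0.004, 1.0, 0.01, 0.003]
contact_force: [2.8, -3.5, -8.2]
width: 0.01
```

Run:
```python
from idx import *
th(); snap('scene','s5');crop('s5',290,210,370,280,9,'s5c');plan(.5485,0,.2,1)
```

```text
theta est 0.368 resid mm 1.3 -1.2 F [ 2.8 -3.5 -8.2] w 0.009974480565273546 M [-0.5  -0.43 -0.1 ]
pos [ 0.5481 -0.009   0.164 ] yaw 1.16
[ 0.5 -0.3  0.2] [ 0.0008 -0.0087 -0.036 ]
```

View pics/s5c.png

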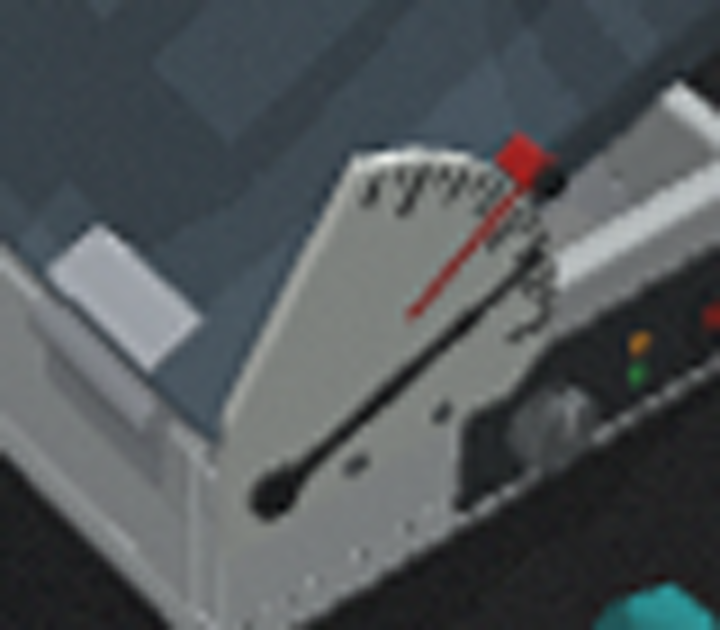

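Run:
```python
from idx import *
psi=np.radians(1.0);C=np.array([.546,.0275,0])
g=lambda u,v,o=290,w=210,x=-.141:rayplane('s5',u/9+o,v/9+w,x,psi,C)
def ang(a,b):return np.arctan2(b[1]-a[1],a[0]-b[0])
print('ptr',ang(g(273,494),g(535,257)),'zero(s2)',ang(rayplane('s2',320.3,264.8,-.141,psi,C),rayplane('s2',300+49.3,215+31.5,-.141,psi,C)))
print('idx',ang(g(410,318,x=-.137),g(518,192,x=-.137)), 'axle',g(273,494))
```

```text
ptr 0.35936535106465417 zero(s2) 0.04162590339002087
idx 0.61192093878342 axle [0.09607582 0.08965751]
```

The pointer is at about 0.36 and the index at about 0.62, so roughly 0.25 rad remains. I'll take about 0.17 now.

Emit:
{"method": "drive_tool", "body": {
  "motion": "0 0 0 0 -0.0015 -0.0015 0;0 0 0 0 -0.003 -0.003 0;0 0 0 0 -0.003 -0.003 0;0 0 0 0 -0.003 -0.003 0;0 0 0 0 -0.0035 -0.003 0;0 0 0 0 -0.0035 -0.003 0;0 0 0 0 -0.002 -0.002 0;0 0 0 0 0 0 0"
}}

```text
clock: 23.28
position: [0.5478, 0.0066, 0.181]
ee_rot: [0.008, 1.0, 0.01, 0.002]
contact_force: [3.9, -4.1, -8.7]
width: 0.0097
```

Run:
```python
from idx import *
th(); snap('scene','s6');crop('s6',290,210,370,280,9,'s6c')
```

```text
theta est 0.498 resid mm 1.7 -1.9 F [ 3.9 -4.1 -8.7] w 0.009720658787511709 M [-0.89 -0.58 -0.01]
```

View pics/s6c.png

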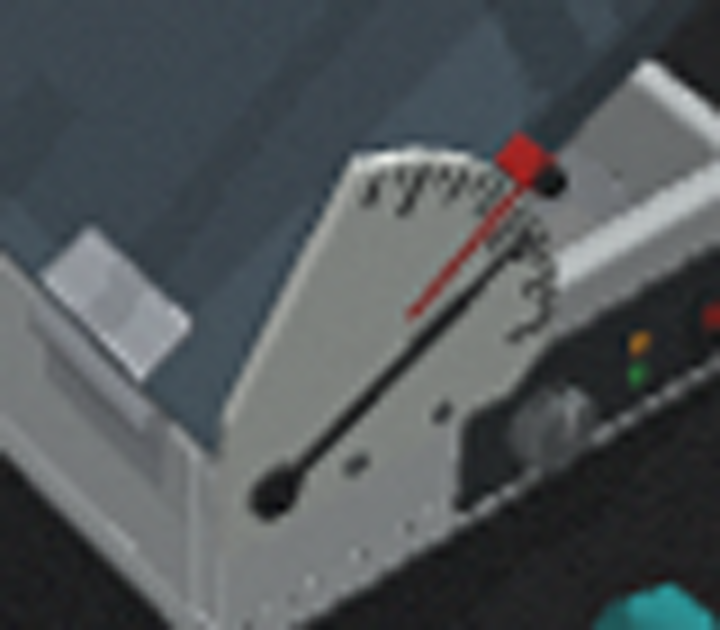

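Run:
```python
from idx import *
C=np.array([.546,.0275,0])
def ang(a,b):return np.arctan2(b[1]-a[1],a[0]-b[0])
for psi in np.radians([0.7,1.4]):
  for xp in (-.139,-.142,-.146):
    g=lambda u,v,x=xp:rayplane('s6',u/9+290,v/9+210,x,psi,C)
    z=lambda u,v,x=xp:rayplane('s2',u/10+300,v/10+215,x,psi,C)
    ax=g(273,494)
    print(xp,'axle',ax.round(4),'ptr',ang(ax,g(522,243)).round(3),'zero',ang(z(203,500),z(498,316)).round(3),'idxdir',ang(g(410,318,-.137),g(520,188,-.137)).round(3),'idx from H',ang(np.array([.094,.092]),g(500,213,-.137)).round(3))
```

```text
-0.139 axle [0.0933 0.0859] ptr 0.475 zero 0.041 idxdir 0.632 idx from H 0.581
-0.142 axle [0.0957 0.0904] ptr 0.475 zero 0.041 idxdir 0.632 idx from H 0.581
-0.146 axle [0.0991 0.0964] ptr 0.475 zero 0.041 idxdir 0.632 idx from H 0.581
-0.139 axle [0.0959 0.0876] ptr 0.456 zero 0.022 idxdir 0.615 idx from H 0.596
-0.142 axle [0.0985 0.0922] ptr 0.456 zero 0.022 idxdir 0.615 idx from H 0.596
-0.146 axle [0.1019 0.0983] ptr 0.456 zero 0.022 idxdir 0.615 idx from H 0.596
```

```bash
cat >> idx.py <<'E'
def lidang(f,box):
    im,d,K,T=load(f);c=cloud(f);x0,y0,x1,y1=box
    P=c[y0:y1,x0:x1].reshape(-1,3);P=P[P[:,2]>.1]
    for _ in range(6):
        m=np.median(P,0) if _==0 else P.mean(0);u,s,v=np.linalg.svd(P-m,full_matrices=False);n=v[2]*np.sign(v[2][2]);r=(P-m)@n;P=P[np.abs(r)<max(.003,1.5*np.std(r))]
    print(f,'lid tilt',np.arctan2(-n[1],n[2]).round(4),'n',n.round(3),len(P),np.std(r).round(4))
E
python3 - <<'E'
from idx import *
for f in('s2','s4','s5','s6'): lidang(f,(295,200,325,230))
for f in('s2','s4','s5','s6'): lidang(f,(275,200,330,225))
E
```

```text
s2 lid tilt 0.0012 n [ 0.002 -0.001  1.   ] 810 0.0013
s4 lid tilt -0.1488 n [0.005 0.148 0.989] 798 0.0013
s5 lid tilt -0.3611 n [-0.004  0.353  0.936] 742 0.0013
s6 lid tilt -0.4869 n [-0.011  0.468  0.884] 722 0.0014
s2 lid tilt 0.0012 n [ 0.002 -0.001  1.   ] 1152 0.0013
s4 lid tilt -0.1438 n [0.005 0.143 0.99 ] 1139 0.0013
s5 lid tilt -0.3576 n [-0.002  0.35   0.937] 1116 0.0013
s6 lid tilt -0.4866 n [-0.004  0.468  0.884] 1118 0.0013
```

The lid-plane fit gives 0.487 rad and the index is near 0.63. I'll take another 0.12 or so.

Emit:
{"method": "drive_tool", "body": {
  "motion": "0 0 0 0 -0.0015 -0.0015 0;0 0 0 0 -0.003 -0.0025 0;0 0 0 0 -0.003 -0.0025 0;0 0 0 0 -0.0035 -0.0025 0;0 0 0 0 -0.003 -0.0025 0;0 0 0 0 -0.0015 -0.001 0;0 0 0 0 0 0 0"
}}

```text
clock: 24.2
position: [0.5475, 0.0169, 0.1903]
ee_rot: [0.014, 1.0, 0.01, 0.001]
contact_force: [4.2, -4.6, -9.9]
width: 0.0097
```

Run:
```python
from idx import *
th(); snap('scene','s7');crop('s7',310,215,365,270,12,'s7c')
lidang('s7',(295,200,325,230));lidang('s7',(275,200,330,225))
```

```text
theta est 0.576 resid mm 2.0 -2.6 F [ 4.2 -4.6 -9.9] w 0.009719923185341386 M [-0.8  -0.64 -0.06]
s7 lid tilt -0.5668 n [-0.003  0.537  0.844] 718 0.0013
s7 lid tilt -0.5669 n [-0.005  0.537  0.844] 1142 0.0014
```

View pics/s7c.png

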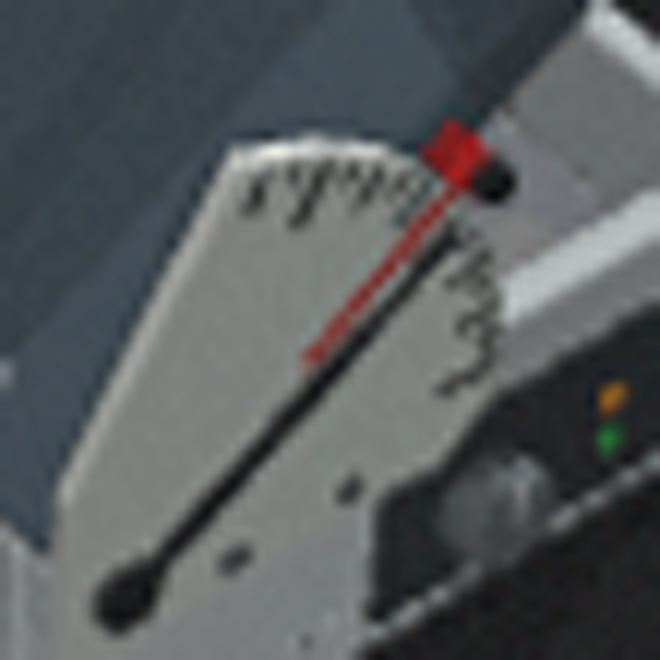

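```bash
cat > fit.py <<'E'
from idx import *
C=np.array([.546,.0275,0])
def line(w,uv):
    m=(uv*w[:,None]).sum(0)/w.sum();q=(uv-m);S=(q*w[:,None]).T@q/w.sum();l,V=np.linalg.eigh(S);return m,V[:,1]*np.sign(V[0,1])
def red(f):
    im=load(f)[0].astype(float);w=im[...,0]-im[...,1:].max(-1)-12
    v,u=np.mgrid[:400,:640];k=(w>0)&(v>=231)&(v<=246)&(u>330)&(u<350);return line(w[k],np.stack([u[k],v[k]],-1).astype(float))
def dark(f,a,b):  # pointer between approx pixels a,b
    im=load(f)[0].astype(float);g=im.sum(-1);a=np.array(a,float);b=np.array(b,float)
    v,u=np.mgrid[:400,:640];uv=np.stack([u,v],-1).astype(float)
    for _ in range(4):
        d=(b-a)/np.linalg.norm(b-a);n=np.array([-d[1],d[0]]);t=(uv-a)@d;s=(uv-a)@n
        k=(t>6)&(t<np.linalg.norm(b-a)-8)&(np.abs(s)<2.2)
        bg=np.percentile(g[k],75);w=np.clip(bg-25-g[k],0,None)
        m,e=line(w,uv[k]); L=np.linalg.norm(b-a); a2=m-e*((m-a)@d); a,b=a2,a2+e*L
    return m,e
def dirang(m,e,f,psi,x):
    p=rayplane(f,*(m-8*e),x,psi,C);q=rayplane(f,*(m+8*e),x,psi,C);return np.arctan2(q[1]-p[1],p[0]-q[0]),p,q
E
python3 - <<'E'
from fit import *
L={'s2':0.,'s5':.359,'s6':.487,'s7':.567}
E={'s2':((320.3,265),(349.8,246.6)),'s5':((320.3,264.9),(349.4,238.6)),'s6':((320.3,264.9),(348,237)),'s7':((320.6,264.6),(347.3,235))}
for ps in (0,.7,1.4,2.5):
    psi=np.radians(ps);o=[]
    for f in L: o.append((dirang(*dark(f,*E[f]),f,psi,-.142)[0]).round(3))
    r=[dirang(*red(f),f,psi,-.137) for f in ('s2','s5','s6','s7')]
    print(ps,'ptr',o,'red',[x[0].round(3) for x in r], 'perp dist from H mm',[ (1e3*np.cross(x[2]-x[1],np.array([.094,.092])-x[1])/np.linalg.norm(x[2]-x[1])).round(1) for x in r[:1]])
print([dark(f,*E[f]) for f in L],red('s2'))
E
```

```text
0 ptr [np.float64(0.047), np.float64(0.382), np.float64(0.517), np.float64(0.632)] red [np.float64(0.641), np.float64(0.638), np.float64(0.645), np.float64(0.648)] perp dist from H mm [np.float64(-3.3)]
0.7 ptr [np.float64(0.028), np.float64(0.363), np.float64(0.499), np.float64(0.615)] red [np.float64(0.625), np.float64(0.622), np.float64(0.628), np.float64(0.632)] perp dist from H mm [np.float64(-0.4)]
1.4 ptr [np.float64(0.01), np.float64(0.344), np.float64(0.48), np.float64(0.597)] red [np.float64(0.608), np.float64(0.605), np.float64(0.611), np.float64(0.615)] perp dist from H mm [np.float64(2.6)]
2.5 ptr [np.float64(-0.02), np.float64(0.312), np.float64(0.45), np.float64(0.569)] red [np.float64(0.58), np.float64(0.577), np.float64(0.583), np.float64(0.587)] perp dist from H mm [np.float64(7.3)]
[(array([333.88148467, 256.44890373]), array([ 0.85239066, -0.52290549])), (array([333.61790169, 252.25134984]), array([ 0.74332926, -0.66892572])), (array([333.02400555, 251.12012026]), array([ 0.69575914, -0.71827517])), (array([332.99400839, 249.91501897]), array([ 0.65247569, -0.75780965]))] (array([341.26525424, 237.4940678 ]), array([ 0.64870834, -0.76103711]))<stdin>:8: DeprecationWarning: Arrays of 2-dimensional vectors are deprecated. Use arrays of 3-dimensional vectors instead. (deprecated in NumPy 2.0)
```

The fits put the index at about 0.615 to 0.63 rad, with the lid at 0.567. I'll take the last 0.05 slowly.

Emit:
{"method": "drive_tool", "body": {
  "motion": "0 0 0 0 -0.001 -0.001 0;0 0 0 0 -0.0025 -0.002 0;0 0 0 0 -0.0025 -0.002 0;0 0 0 0 -0.0025 -0.002 0;0 0 0 0 -0.001 -0.001 0;0 0 0 0 0 0 0;0 0 0 0 0 0 0"
}}

```text
clock: 25.12
position: [0.5473, 0.0207, 0.1934]
ee_rot: [0.02, 1.0, 0.01, -0.001]
contact_force: [3.7, -5.2, -10.1]
width: 0.0096
```

Run:
```python
from idx import *
th(); snap('scene','s8');crop('s8',310,215,365,270,12,'s8c')
lidang('s8',(295,200,325,230));lidang('s8',(275,200,330,225))
```

```text
theta est 0.603 resid mm 2.1 -3.0 F [  3.7  -5.2 -10.1] w 0.009598017880547349 M [-0.99 -0.69 -0.05]
s8 lid tilt -0.5966 n [-0.01   0.562  0.827] 726 0.0014
s8 lid tilt -0.5964 n [-0.004  0.562  0.827] 1153 0.0014
```

View pics/s8c.png

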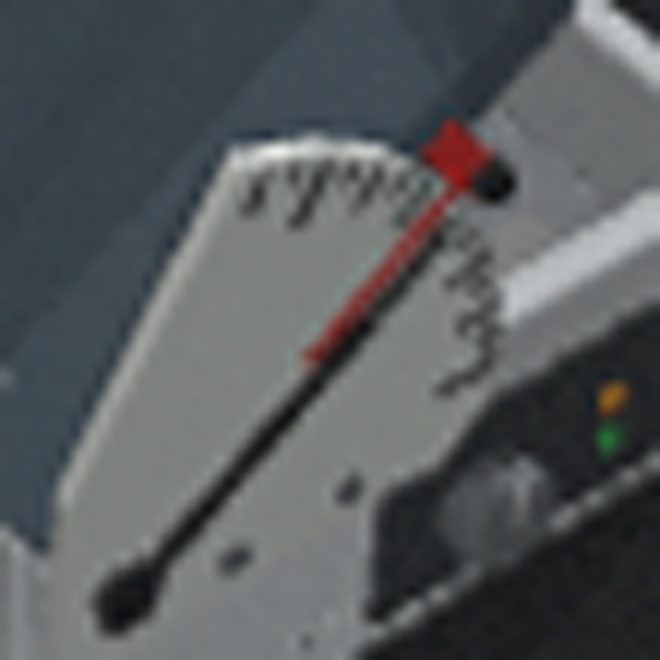

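The pointer now lies alongside the red line, with the lid at 0.597. One last nudge of about 0.025.

Emit:
{"method": "drive_tool", "body": {
  "motion": "0 0 0 0 -0.0015 -0.0015 0;0 0 0 0 -0.0025 -0.002 0;0 0 0 0 -0.002 -0.002 0;0 0 0 0 -0.0005 -0.0005 0;0 0 0 0 0 0 0;0 0 0 0 0 0 0;0 0 0 0 0 0 0"
}}

```text
clock: 26.05
position: [0.5471, 0.021, 0.194]
ee_rot: [0.026, 1.0, 0.01, -0.003]
contact_force: [3.7, -4.4, -9.1]
width: 0.01
```

Run:
```python
from idx import *
th(); snap('scene','s9');crop('s9',310,215,365,270,12,'s9c')
lidang('s9',(295,200,325,230));lidang('s9',(275,200,330,225)); snap('scene','s10');lidang('s10',(275,200,330,225));print(get_state()['qd']);th()
snap('top','t2');crop('t2',265,145,465,260,4,'t2c')
```

```text
theta est 0.606 resid mm 2.2 -3.3 F [ 3.7 -4.4 -9.1] w 0.009980082560614266 M [-0.97 -0.77 -0.  ]
s9 lid tilt -0.6034 n [0.001 0.567 0.823] 728 0.0014
s9 lid tilt -0.6002 n [-0.005  0.565  0.825] 1118 0.0014
s10 lid tilt -0.5993 n [-0.003  0.564  0.826] 1117 0.0014
[ 0.00159598 -0.0018732  -0.0009311   0.00099947 -0.00067022  0.00024014]
theta est 0.606 resid mm 2.3 -3.3 F [ 3.9 -5.2 -9.3] w 0.009630883898655577 M [-1.01 -0.73 -0.04]
```

View pics/s9c.png

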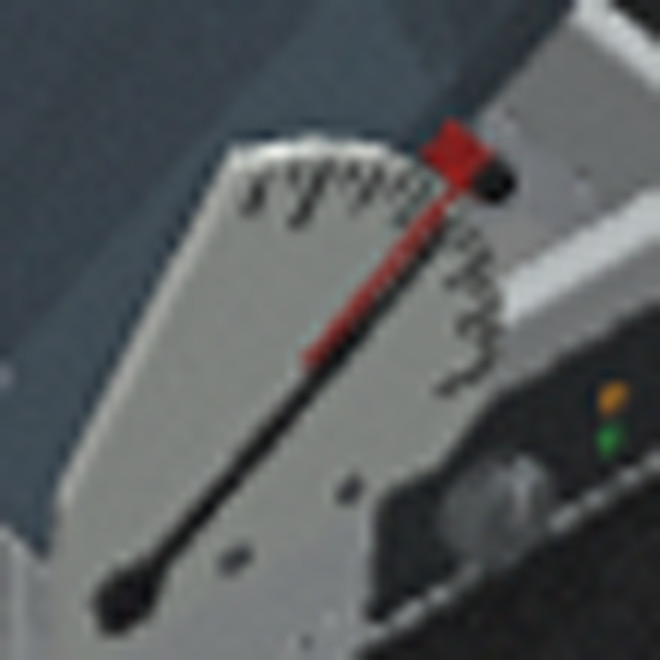

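View pics/t2c.png

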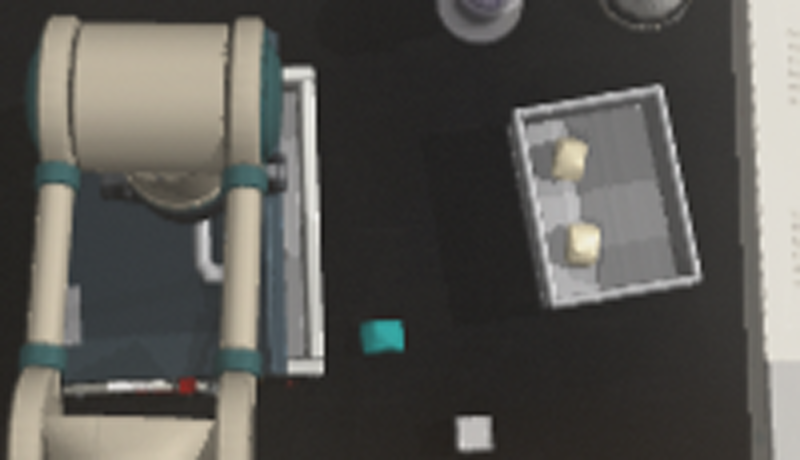

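Emit:
{"method": "drive_tool", "body": {
  "motion": "0 0 0 0 -0.002 -0.0015 0;0 0 0 0 -0.003 -0.0025 0;0 0 0 0 -0.003 -0.0025 0;0 0 0 0 -0.001 -0.001 0"
}}

```text
clock: 26.7
position: [0.5469, 0.0261, 0.1978]
ee_rot: [0.03, 1.0, 0.01, -0.005]
contact_force: [3.5, -5.4, -12.1]
width: 0.0095
```

Run:
```python
from idx import *
for k in range(5):
    snap('scene','s1%d'%(k+1));lidang('s1%d'%(k+1),(275,200,330,225)); th()
```

```text
s11 lid tilt -0.6412 n [-0.007  0.598  0.801] 1148 0.0013
theta est 0.642 resid mm 2.3 -3.5 F [  4.2  -5.2 -11.6] w 0.010150196703459189 M [-1.13 -0.77  0.02]
s12 lid tilt -0.6363 n [-0.004  0.594  0.804] 1114 0.0014
theta est 0.642 resid mm 2.3 -3.5 F [  5.1  -4.8 -11.8] w 0.009655712405007321 M [-1.13 -0.82  0.07]
s13 lid tilt 0.4796 n [ 0.552 -0.385  0.74 ] 591 0.0088
theta est 0.642 resid mm 2.3 -3.5 F [  3.6  -5.1 -12.3] w 0.009944263815748032 M [-1.1  -0.8   0.01]
s14 lid tilt -0.6454 n [-0.008  0.601  0.799] 1164 0.0014
theta est 0.642 resid mm 2.3 -3.5 F [  5.   -5.6 -10.7] w 0.010010557401000065 M [-1.12 -0.78  0.05]
s15 lid tilt -0.6399 n [-0.006  0.597  0.802] 1118 0.0014
theta est 0.642 resid mm 2.3 -3.5 F [  4.6  -4.7 -11.8] w 0.009622003052405763 M [-1.09 -0.81  0.03]
```

The lid is steady at 0.64. The s13 plane fit disagrees with its neighbours, so I'll check that frame and the final view.

Run:
```python
from idx import *
crop('s15',310,215,365,270,8,'a');crop('s13',250,150,380,270,3.6,'b')
a=cv2.imread('pics/a.png');b=cv2.imread('pics/b.png');h=min(a.shape[0],b.shape[0]);cv2.imwrite('pics/ab2.png',np.hstack([a[:h,:440],b[:h]])[:, :800])
from fit import *
E2=((320.6,264.6),(346.5,233.5));m=red('s2')
print([dirang(*m,'s2',np.radians(p),-.137)[0].round(3) for p in(.7,1.4)])
for f in ('s13','s15'): 
    c=cloud(f)[200:225,275:330]; print(f,np.percentile(c[...,2],[1,25,50,75,99]).round(3))
lidang('s13',(295,200,325,230))
```

```text
[np.float64(0.625), np.float64(0.608)]
s13 [0.108 0.131 0.145 0.158 0.181]
s15 [0.109 0.131 0.145 0.158 0.18 ]
s13 lid tilt -0.6492 n [0.004 0.605 0.797] 729 0.0014
```

View pics/ab2.png

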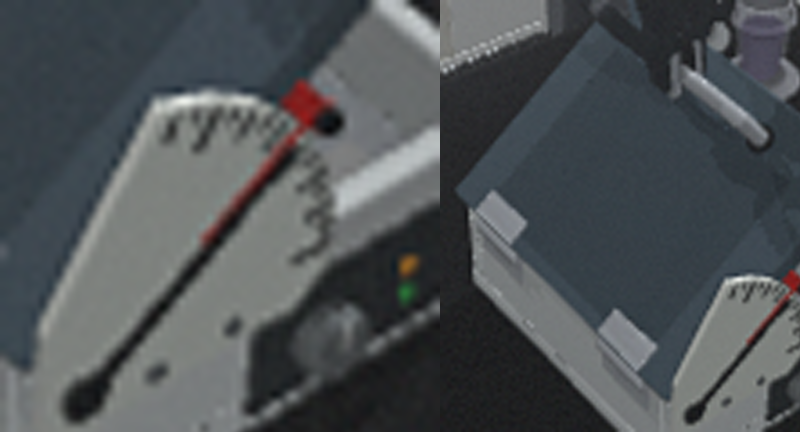

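In the s13 frame the box had simply caught outliers, and a tighter box gives 0.649. The needle lies on the red line and the lid is still, so I'm handing in.

```bash
python3 -c "
from rig import *
sign_off(); s=get_state(); print(s['clock'],s['position'],s['width'])"
```

```text
the job is handed in; nothing more can be done
the job is handed in; nothing more can be done
```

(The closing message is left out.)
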